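# Hook the drying carrier over the rail end onto the next rail

### The job

Use the lifting hook to lift the freshly sterilised hanging carrier, with its teething ring, up over the turned-up end of its rail and hang it gently on the rail of the neighbouring drying stand, never forcing the carrier or the hook against a stand. Nothing but the hook may touch the carrier or the ring (keep the gripper off both), and the ring must stay in the tray. Then stand the hook upright in its holder again, let go, and leave the mug, tin and aspirator where they are.

Things in the scene. Friction and masses are not known exactly. Their poses are not given: they have to be found in the camera images.
- carrier_bar (a point): Mid-point of the carrier's straight level top bar (steel wire 6 mm thick, 48 mm long). Axes: y along bar and rail, z up, x across. The bar's axis is 48 mm above the axis of the rail it hangs on; the open window below it is 54 mm wide along y and 41 mm high above the rail's upper side. At the start x points away from the robot, roughly.
- carrier: Wire hanger with a white tray, 120 to 195 g. Origin on the axis of its rail, same axes. Two roof-shaped saddles at y = -30, +30 mm sit on the rail; legs straddle it (5 mm play each side): long ones at x = -12 down to the tray, short ones at x = +12 ending 17 mm below. It leaves upwards only. Tray 70 x 70 mm, rim 68 and underside 84 mm below the rail axis.
- teether: Blue teething ring, 52 mm outside, 32 mm hole, 12 mm thick, 30 g, lying loose in the carrier's tray. Origin at the centre of its underside, 81 mm below the rail axis.
- stand_a: Drying stand that the carrier hangs on at the start, fixed. Origin on its post's axis at the underside of its wooden foot (90 x 70 x 30 mm), z up. An 8 mm steel rail runs from the post along the stand's -y for 130 mm, its axis 125 mm above the origin; there its end turns up, the top 20 mm above the rail axis.
- stand_b: Neighbouring stand, fixed, same foot and origin. Its 8 mm rail runs from the post along its +y for 130 mm to the same turned-up end. Its telescopic post is clamped at an unknown height: rail axis 115 to 141 mm above the origin, not reported; it holds the carrier's weight. The gap between the two turned-up ends is roughly 80 to 115 mm; the rails are not quite in line.
- hook_grip (a point): Grasp point on the axis of the hook's wooden handle (20 x 20 mm square, 64 to 142 mm above the underside of its foot), 115 mm above that underside. z up the handle, x to the open side of the hook, y along its groove. A carrier bar lying in the groove has its axis 105 mm straight below this point. Hook 90 g, stands loose and upright in its holder.
- hook_foot (a point): Centre of the underside of the hook's steel foot, same axes. Foot x = -16 to +16 mm; the J-shaped strip is 26 mm wide (y). Back plate at x = -16 to -12, 50 mm high, then a neck back under the handle; lip at x = +12 to +16, 20 mm high; between them a V groove along y centred at x = 0, in which a carrier bar lies with its axis 10 mm above the underside.
- holder: Fixed white open-topped holder, outside 54 (x) x 48 (y) x 60 mm high, walls and floor 5 mm, inside 44 x 38 mm. Origin at the centre of its underside, z up. The hook's foot (32 x 26 mm) stands on its floor, the hook's x along the holder's x.
- mug: Grey ceramic mug, 80 mm across, 90 mm high, bystander. Origin at the centre of its underside.
- tin: Closed aluminium cream tin, 69 mm across, 26 mm high, bystander. Origin at the centre of its underside.
- aspirator: Yellow plastic nasal aspirator, a bulb 54 mm across with a nozzle, 95 mm high, bystander. Origin at the centre of its underside.
Things that resemble listed ones, but are neither listed nor needed, are in the scene too. Leave any pink or purple look-alike of the carrier alone. There is more than one size of the holder; the job needs the larger.

How it is judged:
By the outcome, as a careful person would: the job done as asked, in the order asked, and still so for the second after the job is handed in, with the robot touching nothing.
It also fails if it takes over 58 s, if anything falls off the work surface, if the arm or the gripper's body presses on something with over 40 N, if the wrist force passes 120 N, or if a joint passes its speed limit or range.

### The arm

A 7-joint arm with a two-finger parallel gripper is mounted at the origin on the work surface. World frame = base frame: x ahead of the robot, y to its left, z up, the work surface at z = 0. Lengths are in m, angles in rad, forces in N, time in s.
With the tool pointing down it reaches from about 0.425 to 0.925 m from the base axis. Payload 6.8 kg.
Tool frame: the origin (TCP) lies at the very end of the fingers, on their centre line; the grasp point (between the pads) lies 19 mm behind it (tcp_to_grasp is the distance from the TCP to the grasp point, in m); z points along the fingers, y is the direction in which the jaws open and shut (so a half turn about z gives the same grasp; the last joint's range is limited). The gripper opens to 85 mm and grips with 20 to 120 N. Pads are 22 mm wide; open, the fingers measure 114 mm over their backs; the gripper's body (76 mm by 85 mm) begins 54 mm behind the grasp point. The pads swing forward as they close: fully open they stand 13 mm farther back than shut.
Start: joints at [1.238, 0.477, 0.022, 1.555, -0.011, 1.109, -0.083], TCP at [0.15, -0.658, 0.231] pointing down, gripper open.
Joint ranges: [-2.96, 2.96], [-0.34, 2.1], [-1.41, 1.46], [0.24, 2.44], [-1.37, 4.51], [0.17, 1.92], [-2.96, 2.96]. Speed limits (rad/s): [2.39, 2.39, 3.14, 3.14, 3.14, 3.14, 3.14].

### API

Orientations are given as a unit quaternion [w, x, y, z].
In Python, from station import * gives the robot as it stands.
- The arm moves only by the tool apply_moves, never from a script. Its argument "increments" is one flat list of numbers, 5 for each row, row after row: the finger opening in mm, from 0 to 85.4, then the shift along the tool's x, y, z in mm, then the turn about the tool's z in degrees. In form: [claw, tx, ty, tz, roll, claw, tx, ty, tz, roll, ...]. A call has 1 to 12 rows; each row shifts and turns the pose as measured when the row begins, along the tool's axes as they then stand; what a row does not reach is not made up. A row lasts 1/8 s, in which the tool goes at most 62.5 mm and 10.7 degrees, less where a joint would pass 70% of its speed; a pose out of reach is approached as far as the arm can. A call with a gripper value outside its range is refused whole. The fingers move at their own pace and stop on an object; "squeeze" is the grip in N (left out, the last holds). Time passes only in rows, so rows that do not move let the fingers close. It gives the time, the measured TCP pose, the force and the opening at its end, in the units of the state.
- get_obs(): the state, without advancing time (a new reading comes with each control period).
- read_camera(name): name is "scene" or "top" or "wrist"; returns (picture, depth): 384x512x3 uint8, blue, green, red; 384x512 float32, m along the optical axis (not along the pixel's ray), 0 where there is no reading.
- get_calibration(name): a dict with "mtx" (3x3 intrinsics, pixels), "camera_from_world" (4x4, takes a point from world to camera coordinates); the wrist camera has in their place "T_tool_cam" (4x4, takes a point from camera to tool coordinates, whose origin is the TCP and whose axes are the flange's). Camera axes: x right, y down, z forward; pixel columns grow to the right and rows downward; lengths in m; the calibration is good to about 2 mm. The wrist camera is an equidistant fisheye: a pixel r from the principal point sees the ray r / f radians off the axis. A picture is of the moment at which its call begins: read the wrist's pose just before it. get_calibration takes no time and is no camera call.
- hand_in(): hands the job in, once; it reports no verdict.
Trained networks look in the newest picture that a camera, given by its name, has taken for a name from the list of things; names that differ only in an ending like _2 or _b are one class to them, and where a whole thing is asked for, a point or a joint stands for the part that bears it (a point fixed in the world has none). Each returns a list of dicts, best first, with "p" (0 to 1); they miss things now and then, are a little off and sometimes report something else, mostly with a low value. They report only what shows in the picture. A call takes as long as a camera call. They do not tell look-alikes from the thing itself.
- outline_of(camera, thing): "pixels" (384x512 bool, what is visible of it) and "extent" ([centre column, centre row, width, height] in pixels, round what is visible of it).
The state is a dict: "t": time; "q": joint angles; "joint_vel": joint speeds; "joint_torque": joint torques, N m; "eef_pos": TCP position; "tool_rot": TCP orientation; "contact_force": force on the tool from outside, world axes, zero at the start; "torque": the same for the moment, N m; "gripper_width": opening from 0.0 (shut) to 1.0 (fully open).
Only numpy, scipy, OpenCV 4.12 (cv2) and the standard library are available. Lean on these libraries where they do the work, as an engineer would, in place of code of your own. Each camera call takes 0.05 s, during which the arm holds its last target.

## Working session

There is one attempt and no reset: what is moved stays moved. The work goes in short steps, Python scripts to look and compute and a tool call to move; the robot and the scene stay as the last step left them, time stands still between calls to the robot, and variables do not carry over. Pictures are saved under pics/ and viewed, and the job is handed in when it is done.

Besides the shell and the picture viewer there is one more tool, called after ">>>" as a command line: name --argument value ..., lists and objects as JSON in quotes. apply_moves: Moves the arm, as the interface text tells. Its arguments: {"type":"object","properties":{"increments":{"type":"array"},"squeeze":{"type":"number"}},"required":["increments"]}

```bash
ls -la; mkdir -p pics
python3 - <<'E'
from station import *
import cv2,numpy as np
o=get_obs(); print(o)
for n in ["scene","top","wrist"]:
    im,d=read_camera(n); cv2.imwrite(f"pics/{n}0.png",im); np.save(f"pics/{n}0.npy",d)
    print(n,get_calibration(n))
E
```

```text
total 12
drwxr-xr-x  3 agent agent 4096 Dec  7 03:45 .
drwxr-xr-x 23 root  root  4096 Dec  7 03:45 ..
drwxr-xr-x  2 agent agent 4096 Dec  7 03:45 pics
{'t': 0.0, 'q': array([ 1.237919  ,  0.47783987,  0.02236279,  1.55646264, -0.01152098,
        1.10929718, -0.08304659]), 'joint_vel': array([ 0.00027096, -0.0005027 , -0.0001666 ,  0.0004574 ,  0.00039077,
        0.00030158, -0.00014891]), 'joint_torque': array([ 6.92622743e-04, -5.96452117e+01,  1.60786740e+00, -2.81192029e+01,
        1.23925356e-02,  9.30491136e-03,  9.73416803e-06]), 'eef_pos': array([ 0.15029315, -0.65743988,  0.23029477]), 'tool_rot': array([-9.23596767e-04,  9.93688074e-01,  1.12174548e-01, -1.71185770e-04]), 'contact_force': array([ 0.28222018, -0.71943247,  0.36214923]), 'torque': array([0.05218304, 0.00546614, 0.04372077]), 'gripper_width': 1.0026663863489347}
scene {'mtx': array([[478.86274725,   0.        , 257.05611288],
       [  0.        , 478.86274725, 196.94045167],
       [  0.        ,   0.        ,   1.        ]]), 'camera_from_world': array([[ 0.21425712,  0.9767573 ,  0.00625092, -0.13208505],
[... 540 characters left out ...]
1],
       [ 1.22459719e-01,  1.00984546e-03, -9.92472971e-01,
         8.38141716e-01],
       [ 0.00000000e+00,  0.00000000e+00,  0.00000000e+00,
         1.00000000e+00]])}
wrist {'mtx': array([[297.31863964,   0.        , 253.05758444],
       [  0.        , 297.31863964, 195.82031305],
       [  0.        ,   0.        ,   1.        ]]), 'T_tool_cam': array([[-1.58903790e-04, -9.51797301e-01, -3.06727684e-01,
         7.89365815e-02],
       [ 9.99999568e-01, -4.32206555e-04,  8.23105718e-04,
         2.79518724e-04],
       [-9.15999517e-04, -3.06727421e-01,  9.51796958e-01,
        -1.43546014e-01],
       [ 0.00000000e+00,  0.00000000e+00,  0.00000000e+00,
         1.00000000e+00]])}
```

View pics/scene0.png

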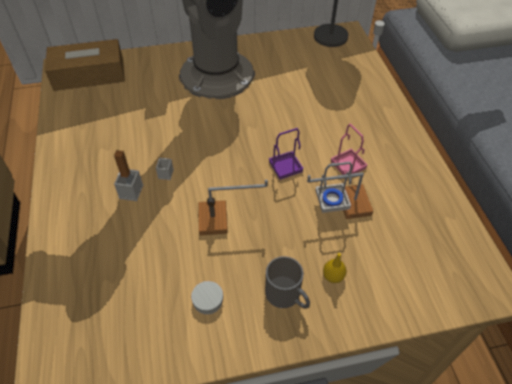

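View pics/top0.png

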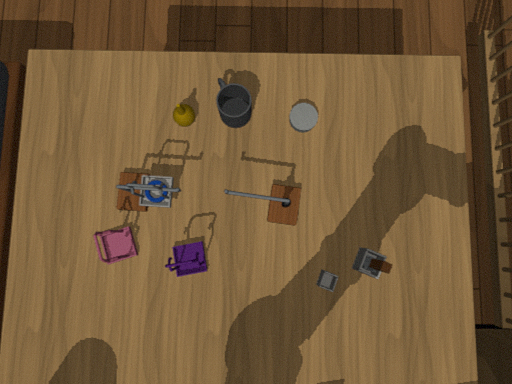

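View pics/wrist0.png

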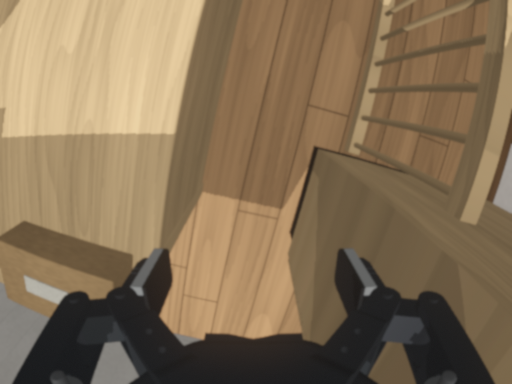

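```bash
cat > h.py <<'E'
from station import *
import cv2,numpy as np
from scipy.spatial.transform import Rotation as R
def backproj(name,px,d):
    c=get_calibration(name);K=c["mtx"];T=np.linalg.inv(c["camera_from_world"])
    px=np.atleast_2d(px).astype(float);d=np.atleast_1d(d)
    P=np.c_[(px[:,0]-K[0,2])/K[0,0]*d,(px[:,1]-K[1,2])/K[1,1]*d,d]
    return P@T[:3,:3].T+T[:3,3]
def proj(name,P):
    c=get_calibration(name);K=c["mtx"];T=c["camera_from_world"]
    p=np.atleast_2d(P)@T[:3,:3].T+T[:3,3]
    return np.c_[p[:,0]/p[:,2]*K[0,0]+K[0,2],p[:,1]/p[:,2]*K[1,1]+K[1,2]]
def toolT(o):
    q=o["tool_rot"];T=np.eye(4);T[:3,:3]=R.from_quat([q[1],q[2],q[3],q[0]]).as_matrix();T[:3,3]=o["eef_pos"];return T
def wback(o,px,d):
    c=get_calibration("wrist");K=c["mtx"];T=toolT(o)@c["T_tool_cam"]
    px=np.atleast_2d(px).astype(float);d=np.atleast_1d(d).astype(float)
    u=(px[:,0]-K[0,2])/K[0,0];v=(px[:,1]-K[1,2])/K[1,1];r=np.hypot(u,v)
    s=np.where(r>1e-9,np.tan(r)/np.maximum(r,1e-9),1)
    P=np.c_[u*s*d,v*s*d,d]
    return P@T[:3,:3].T+T[:3,3]
def wproj(o,P):
    c=get_calibration("wrist");K=c["mtx"];T=np.linalg.inv(toolT(o)@c["T_tool_cam"])
    p=np.atleast_2d(P)@T[:3,:3].T+T[:3,3]
    rr=np.hypot(p[:,0],p[:,1]);th=np.arctan2(rr,p[:,2]);s=th/np.maximum(rr,1e-9)
    return np.c_[p[:,0]*s*K[0,0]+K[0,2],p[:,1]*s*K[1,1]+K[1,2]]
def wray(o,px):
    c=get_calibration("wrist");K=c["mtx"];T=toolT(o)@c["T_tool_cam"]
    px=np.atleast_2d(px).astype(float)
    u=(px[:,0]-K[0,2])/K[0,0];v=(px[:,1]-K[1,2])/K[1,1];r=np.maximum(np.hypot(u,v),1e-9)
    D=np.c_[u/r*np.sin(r),v/r*np.sin(r),np.cos(r)]
    return T[:3,3],D@T[:3,:3].T
def wplane(o,px,z):
    O,D=wray(o,px); return O+D*((z-O[2])/D[:,2])[:,None]
def pplane(name,px,z):
    T=np.linalg.inv(get_calibration(name)["camera_from_world"]);D=backproj(name,px,np.ones(len(np.atleast_2d(px))))-T[:3,3];O=T[:3,3]
    return O+D*((z-O[2])/D[:,2])[:,None]
E
python3 - <<'E'
from h import *
im=cv2.imread("pics/top0.png");d=np.load("pics/top0.npy")
cv2.imwrite("pics/t1.png",cv2.resize(im[150:300,90:310],None,fx=3.6,fy=3.6,interpolation=cv2.INTER_CUBIC))
cv2.imwrite("pics/t2.png",cv2.resize(im[230:310,300:410],None,fx=6,fy=6,interpolation=cv2.INTER_CUBIC))
for cam in ["top"]:
  for n in ["hook_grip","hook_foot","holder","stand_a","carrier"]:
    for r in outline_of(cam,n):
        m=r["pixels"]; ys,xs=np.nonzero(m); dd=np.load(f"pics/{cam}0.npy")[ys,xs]; k=dd>0
        P=backproj(cam,np.c_[xs,ys][k],dd[k]); print(cam,n,round(r["p"],2),r["extent"],P.min(0).round(3),P.max(0).round(3),np.median(P,0).round(3))
E
```

```text
top hook_grip 0.92 [377.3, 267.1, 27.2, 19.5] [ 0.405 -0.362 -0.002] [ 0.446 -0.277  0.151] [ 0.431 -0.293  0.1  ]
top hook_foot 0.76 [379.4, 265.0, 28.1, 18.6] [ 0.414 -0.313  0.01 ] [ 0.446 -0.281  0.151] [ 0.431 -0.292  0.107]
top holder 0.88 [369.2, 263.4, 32.1, 29.1] [ 0.393 -0.349 -0.002] [ 0.465 -0.266  0.13 ] [ 0.44  -0.288  0.043]
top holder 0.74 [327.7, 280.5, 23.2, 20.2] [ 0.37  -0.223  0.   ] [ 0.412 -0.184  0.046] [ 0.387 -0.207  0.02 ]
top stand_a 0.82 [263.2, 203.4, 73.1, 40.3] [ 0.514 -0.147 -0.004] [0.613 0.024 0.141] [ 0.565 -0.097  0.02 ]
top stand_a 0.62 [146.1, 193.1, 63.8, 44.2] [ 0.542  0.121 -0.002] [0.636 0.298 0.167] [0.583 0.252 0.02 ]
top carrier 0.77 [149.3, 191.3, 45.8, 36.3] [ 0.55   0.141 -0.003] [0.63  0.257 0.168] [0.583 0.191 0.04 ]
top carrier 0.71 [115.5, 243.7, 39.3, 34.8] [ 0.418  0.241 -0.005] [0.503 0.34  0.137] [0.462 0.283 0.004]
top carrier 0.67 [187.2, 259.1, 38.7, 30.6] [ 0.394  0.075 -0.001] [0.471 0.16  0.139] [0.433 0.116 0.004]
```

View pics/t1.png

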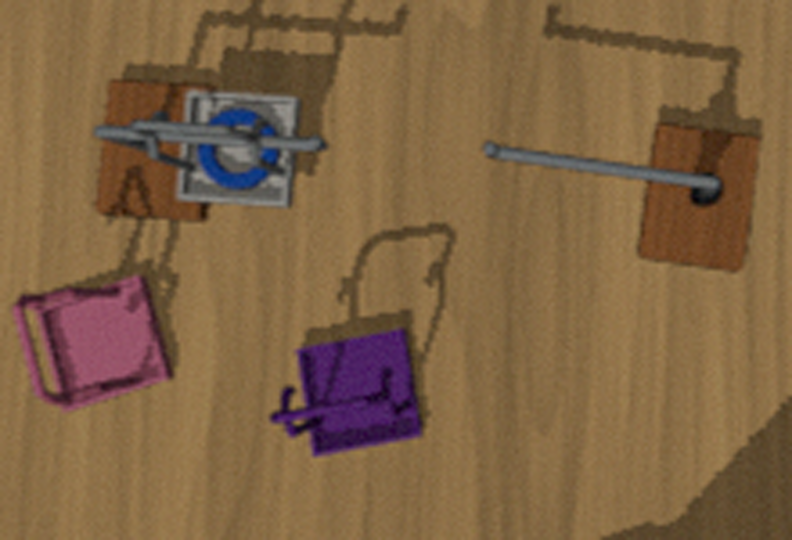

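View pics/t2.png

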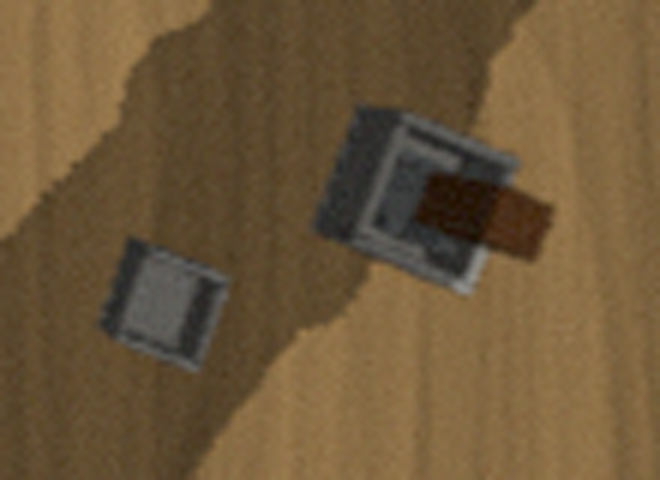

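>>> apply_moves --increments '[85,45,-38,0,0,85,45,-38,0,0,85,45,-38,0,0,85,45,-38,0,0,85,45,-38,0,0,85,45,-38,0,0,85,45,-38,0,0]' --squeeze 40

```text
t: 1.27
eef_pos: [0.4026, -0.3244, 0.231]
tool_rot: [0.003, 0.994, 0.107, 0.0]
contact_force: [1.1, -0.7, -0.1]
gripper_width: 0.998
```

```bash
cat > look.py <<'E'
from h import *
import sys
n=sys.argv[1]
o=get_obs(); im,d=read_camera("wrist")
cv2.imwrite(f"pics/{n}.png",im); np.save(f"pics/{n}.npy",d); np.save(f"pics/{n}_o.npy",o,allow_pickle=True)
T=toolT(o); print(o["t"],o["eef_pos"].round(4),T[:3,0].round(4),T[:3,2].round(4),"yaw",np.degrees(np.arctan2(T[1,0],T[0,0])).round(2),"q",o["q"].round(2),o["gripper_width"])
for th in sys.argv[2:]:
    for r in outline_of("wrist",th): print(th,round(r["p"],2),r["extent"])
E
python3 look.py w1 hook_grip holder
```

```text
1.275 [ 0.4026 -0.3244  0.231 ] [ 9.771e-01  2.128e-01 -2.000e-04] [ 8.e-04 -5.e-03 -1.e+00] yaw 12.29 q [ 0.7   0.22 -0.17  1.92  0.05  0.99 -0.85] 0.9978595779467285
hook_grip 0.95 [228.6, 151.5, 43.1, 56.4]
holder 0.67 [234.2, 144.6, 57.6, 60.9]
holder 0.63 [153.1, 158.4, 44.4, 46.7]
```

View pics/w1.png

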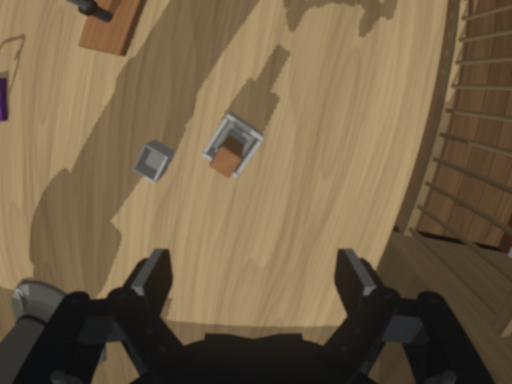

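Run:
```python
from h import *
im=cv2.imread("pics/w1.png");d=np.load("pics/w1.npy");o=np.load("pics/w1_o.npy",allow_pickle=True).item()
cv2.imwrite("pics/w1z.png",cv2.resize(im[95:195,180:300],None,fx=6,fy=6,interpolation=cv2.INTER_CUBIC))
for r in outline_of("wrist","hook_grip")[:1]:
    ys,xs=np.nonzero(r["pixels"]);P=wback(o,np.c_[xs,ys],d[ys,xs])
    k=P[:,2]>0.13; print(k.sum(),P[k].mean(0),P[k].min(0),P[k].max(0)); 
    rect=cv2.minAreaRect((P[k][:,:2]*1000).astype(np.float32)); print("top rect",rect)
    print(np.histogram(P[:,2],10))
ys,xs=np.mgrid[95:195,180:300];xs=xs.ravel();ys=ys.ravel();P=wback(o,np.c_[xs,ys],d[ys,xs])
k=(P[:,2]>0.053)&(P[:,2]<0.066); rect=cv2.minAreaRect((P[k][:,:2]*1000).astype(np.float32)); print("holder rim?",k.sum(),rect,P[k].mean(0))
k=(P[:,2]>0.135);print("all top",k.sum(),P[k].mean(0),cv2.minAreaRect((P[k][:,:2]*1000).astype(np.float32)))
```

```text
704 [ 0.43304693 -0.29719563  0.14959306] [ 0.41973652 -0.30907392  0.13005855] [ 0.47968797 -0.28449621  0.37456644]
top rect ((449.25823974609375, -303.6759948730469), (19.944473266601562, 59.331722259521484), 68.95155334472656)
(array([314,  36, 115, 763,   0,   0,   0,   0,   0,   9]), array([0.0004093 , 0.03782501, 0.07524072, 0.11265644, 0.15007215,
       0.18748787, 0.22490358, 0.2623193 , 0.29973501, 0.33715073,
       0.37456644]))
holder rim? 729 ((431.1260986328125, -296.73150634765625), (49.39946746826172, 54.64924240112305), 68.53504943847656) [ 0.43539016 -0.29704626  0.06012508]
all top 712 [ 0.43473607 -0.2975156   0.15926751] ((449.25823974609375, -303.6759948730469), (19.944473266601562, 59.331722259521484), 68.95155334472656)
```

View pics/w1z.png

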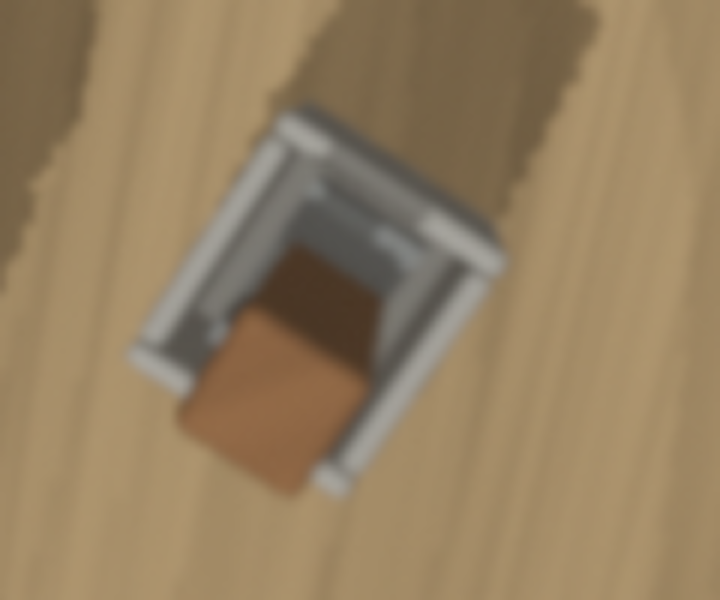

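Run:
```python
from h import *
im=cv2.imread("pics/w1.png");d=np.load("pics/w1.npy");o=np.load("pics/w1_o.npy",allow_pickle=True).item()
ys,xs=np.mgrid[95:195,180:300];xs=xs.ravel();ys=ys.ravel();k=d[ys,xs]>0;xs=xs[k];ys=ys[k];P=wback(o,np.c_[xs,ys],d[ys,xs])
k=(P[:,2]>0.135)&(P[:,2]<.16);print("top",k.sum(),P[k].mean(0),cv2.minAreaRect((P[k][:,:2]*1000).astype(np.float32)))
k=(P[:,2]>0.053)&(P[:,2]<0.066);rc=cv2.minAreaRect((P[k][:,:2]*1000).astype(np.float32));print(rc)
c=np.array(rc[0])/1000;a=np.radians(rc[2]-90);ex=np.array([np.cos(a),np.sin(a)]);ey=np.array([-ex[1],ex[0]])
L=np.c_[(P[:,:2]-c)@ex,(P[:,:2]-c)@ey,P[:,2]]*1000
# grid of max height in local
for x in range(-30,31,3):
    print(f"{x:4d}", " ".join("%4.0f"%(np.median(L[m,2])) if (m:=((abs(L[:,0]-x)<1.5)&(abs(L[:,1]-y)<1.5))).any() else "   ." for y in range(-27,28,3)))
```

```text
top 674 [ 0.43220169 -0.29696947  0.14712899] ((431.0204162597656, -296.657470703125), (19.944473266601562, 20.248321533203125), 68.95155334472656)
((431.1260986328125, -296.73150634765625), (49.39946746826172, 54.64924240112305), 68.53504943847656)
 -30    .    .    .    .    .    .    .    .    .    .    .    .    .    .    .    .    .    .    0
 -27    .   59   59   60    .    .    .    .    .    .    .    .    .   60   60   61   60   60    1
 -24    .   60   60   61    .    .    .    .    .    .    .    .    .   61   61   61   61   60    1
 -21    .   60   60   55    .    .    .    .    .    .    .    .    .   45   30   36   60   60    1
 -18    .   60   61   45    .    .    .    .    .    .    .    .    .    .    6    7   61   60    3
 -15    .   61   61   52    .    .    .    .    .    .    .    .    .   56    6    6   60   60    1
 -12    .   61   60   50    .    .    .    .    .    .    .    .    .   39    6    7   60   60    1
  -9    .   60   60   27    .    .  148  148  148  148  148  148  147   18    6    7   61   60    1
  -6    .   61   59    6    .    .  147  148  148 
[... 549 characters left out ...]

  12    .   61   54    6    6   26   26   26   25   23   26   25   26   25    6   12   61   60    1
  15    .   61   54    6    6   25   25   26   26   26   24   21   25   18    6   21   60   60    1
  18    .   61   57    6    7    6    5    7    7    6    7    5    6    8    6   25   61   61    1
  21    .   60   60   60   59   61   60   59   59   59   60   59   61   59   60   60   60   60    1
  24    1   60   61   60   61   60   61   61   60   61   61   61   61   61   61   61   60   60    1
  27    1    1   34   29   31   41   35   33   31   37   34   42   36   41   43   37   29    1    1
  30    1    0    1    1    2    1    1    1    1    1    1    1    1    1    0    1    1    1    1
```

>>> apply_moves --increments '[85,33.7,-21,0,0,85,0,0,0,8.4,85,0,0,0,8.4,85,0,0,0,8.4,85,0,0,0,8.4,85,0,0,0,0]'

```text
t: 2.22
eef_pos: [0.4244, -0.3077, 0.2306]
tool_rot: [0.004, 0.98, -0.201, -0.0]
contact_force: [-0.6, 0.6, -1.0]
gripper_width: 0.995
```

```bash
cat > st.py <<'E'
from h import *
import sys
# usage: st.py x y z yaw  -> needed tool-frame shift
o=get_obs();T=toolT(o);yaw=np.degrees(np.arctan2(T[1,0],T[0,0]))
print("t",round(o["t"],2),"pos",o["eef_pos"].round(4),"yaw",yaw.round(2),"tz",T[:3,2].round(4),"F",o["contact_force"].round(2),"w",round(o["gripper_width"],3),"q",o["q"].round(2))
if len(sys.argv)>3:
    g=np.array(list(map(float,sys.argv[1:4]))); print("shift mm",((g-T[:3,3])@T[:3,:3]*1000).round(1), "roll",(yaw-float(sys.argv[4])).round(2) if len(sys.argv)>4 else "")
E
python3 st.py 0.4311 -0.2967 0.101 -21.3
```

```text
t 2.23 pos [ 0.4244 -0.3077  0.2306] yaw -23.18 tz [-0.0025 -0.0083 -1.    ] F [-0.6   0.58 -1.04] w 0.995 q [ 0.58  0.23 -0.09  1.91  0.04  1.   -1.5 ]
shift mm [  1.6 -13.9 129.5] roll -1.88
```

>>> apply_moves --increments '[85,1.8,-14.5,50,-1.9,85,0,0,0,0]'

```text
t: 2.48
eef_pos: [0.4308, -0.2982, 0.1804]
tool_rot: [0.005, 0.983, -0.184, 0.0]
contact_force: [0.3, 0.2, -0.1]
gripper_width: 0.993
```

```bash
python3 st.py 0.4311 -0.2967 0.101 -21.3
```

```text
t 2.48 pos [ 0.4308 -0.2982  0.1804] yaw -21.15 tz [-0.0016 -0.01   -0.9999] F [ 0.28  0.24 -0.12] w 0.993 q [ 0.57  0.29 -0.1   1.96  0.05  0.89 -1.5 ]
shift mm [-0.5 -2.3 79.4] roll 0.15
```

>>> apply_moves --increments '[85,-0.5,-2.2,40,0,85,0,0,38,0,85,0,0,0,0]'

```text
t: 2.85
eef_pos: [0.4328, -0.3026, 0.1063]
tool_rot: [0.007, 0.983, -0.184, 0.003]
contact_force: [0.2, -0.2, 0.8]
gripper_width: 0.992
```

```bash
python3 st.py 0.4311 -0.2967 0.101 -21.3; python3 look.py w2 hook_grip
```

```text
t 2.85 pos [ 0.4328 -0.3026  0.1063] yaw -21.18 tz [ 0.004  -0.0154 -0.9999] F [ 0.15 -0.16  0.84] w 0.992 q [ 0.56  0.4  -0.1   2.02  0.07  0.72 -1.52]
shift mm [-3.8 -4.9  5.2] roll 0.12
2.85 [ 0.4328 -0.3026  0.1063] [ 0.9324 -0.3613  0.0093] [ 0.004  -0.0154 -0.9999] yaw -21.18 q [ 0.56  0.4  -0.1   2.02  0.07  0.72 -1.52] 0.9923481884848562
hook_grip 0.88 [241.8, 257.6, 45.3, 129.4]
```

View pics/w2.png

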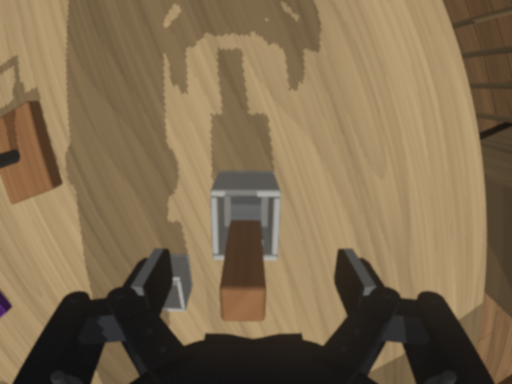

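>>> apply_moves --increments '[85,-3.8,-5,5.2,0,85,0,0,0,0]'

```text
t: 3.2
eef_pos: [0.4348, -0.2985, 0.1065]
tool_rot: [0.009, 0.983, -0.184, 0.008]
contact_force: [0.1, 0.2, 0.4]
gripper_width: 0.997
```

```bash
python3 st.py 0.4311 -0.2967 0.101 -21.3
```

```text
t 3.2 pos [ 0.4348 -0.2985  0.1065] yaw -21.21 tz [ 0.0134 -0.0207 -0.9997] F [0.08 0.17 0.39] w 0.997 q [ 0.56  0.39 -0.1   2.03  0.08  0.7  -1.53]
shift mm [-4.2 -0.4  5.4] roll 0.09
```

>>> apply_moves --increments '[85,-4,0,8,0]'

```text
t: 3.32
eef_pos: [0.4322, -0.2977, 0.0995]
tool_rot: [0.009, 0.983, -0.184, 0.01]
contact_force: [0.1, -0.3, -0.3]
gripper_width: 0.991
```

```bash
python3 st.py 0.4311 -0.2967 0.101 -21.3; python3 -c "
from h import *
print(get_obs()['joint_vel'].round(3), get_obs()['joint_torque'].round(2));read_camera('top');print(get_obs()['joint_vel'].round(3))";python3 st.py 0.4311 -0.2967 0.101 -21.3
```

```text
t 3.33 pos [ 0.4322 -0.2977  0.0995] yaw -21.2 tz [ 0.0161 -0.0222 -0.9996] F [ 0.05 -0.29 -0.31] w 0.991 q [ 0.56  0.4  -0.1   2.04  0.08  0.68 -1.53]
shift mm [-1.4 -0.5 -1.5] roll 0.1
[ 0.002  0.062  0.005  0.132  0.021 -0.17  -0.015] [-4.000e-02 -4.784e+01 -0.000e+00 -2.101e+01  1.000e-02  2.200e-01
  2.000e-02]
[-0.001  0.008  0.001  0.011 -0.004  0.031  0.003]
t 3.38 pos [ 0.4304 -0.2968  0.0979] yaw -21.2 tz [ 0.0129 -0.0205 -0.9997] F [-0.17  0.22 -1.14] w 0.995 q [ 0.56  0.4  -0.1   2.04  0.08  0.68 -1.53]
shift mm [ 0.6 -0.3 -3.1] roll 0.1
```

>>> apply_moves --increments '[85,0,0,-25,0,85,0,0,-25,0,85,0,0,-25,0,85,0,0,0,0]'

```text
t: 3.88
eef_pos: [0.4275, -0.2944, 0.1731]
tool_rot: [0.008, 0.983, -0.184, 0.006]
contact_force: [0.2, -0.1, -0.9]
gripper_width: 0.992
```

```bash
python3 st.py 0.4311 -0.2967 0.101 -21.3; python3 -c "
from h import *
read_camera('top')";python3 st.py 0.4311 -0.2967 0.101 -21.3
```

```text
t 3.88 pos [ 0.4275 -0.2944  0.1731] yaw -21.18 tz [ 0.009  -0.0186 -0.9998] F [ 0.23 -0.11 -0.89] w 0.992 q [ 0.56  0.29 -0.1   1.99  0.06  0.85 -1.51]
shift mm [ 3.1 -0.2 72.2] roll 0.12
t 3.92 pos [ 0.4267 -0.294   0.1719] yaw -21.18 tz [ 0.007  -0.0175 -0.9998] F [-0.61 -0.    0.53] w 0.997 q [ 0.56  0.29 -0.1   1.99  0.06  0.85 -1.51]
shift mm [ 4.2 -0.  71. ] roll 0.12
```

>>> apply_moves --increments '[85,2,0,55,0]'

```text
t: 4.05
eef_pos: [0.4315, -0.2972, 0.1188]
tool_rot: [0.009, 0.983, -0.184, 0.009]
contact_force: [0.6, -0.7, -0.3]
gripper_width: 0.998
```

```bash
python3 -c "
from h import *
read_camera('top');read_camera('top')";python3 st.py 0.4311 -0.2967 0.101 -21.3
```

```text
t 4.15 pos [ 0.425  -0.2934  0.1118] yaw -21.16 tz [-0.0024 -0.0122 -0.9999] F [-0.34  0.63 -0.32] w 0.994 q [ 0.56  0.37 -0.1   2.04  0.07  0.73 -1.53]
shift mm [ 6.9  0.7 10.8] roll 0.14
```

>>> apply_moves --increments '[85,7,0.5,11,0]'

```text
t: 4.28
eef_pos: [0.4313, -0.2967, 0.1009]
tool_rot: [0.006, 0.983, -0.184, -0.0]
contact_force: [0.3, -0.5, 0.8]
gripper_width: 0.999
```

```bash
python3 -c "
from h import *
read_camera('top');read_camera('top')";python3 st.py 0.4311 -0.2967 0.101 -21.3
```

```text
t 4.38 pos [ 0.4313 -0.2964  0.1   ] yaw -21.15 tz [-0.0038 -0.0113 -0.9999] F [-0.59  0.55  0.47] w 0.994 q [ 0.56  0.4  -0.1   2.03  0.08  0.71 -1.53]
shift mm [-0.1  0.4 -0.9] roll 0.15
```

>>> apply_moves --increments '[10,0,0,0,0,10,0,0,0,0,10,0,0,0,0,10,0,0,0,0,10,0,0,0,0,10,0,0,0,0]' --squeeze 60

```text
t: 5.12
eef_pos: [0.433, -0.2973, 0.103]
tool_rot: [0.007, 0.983, -0.184, 0.001]
contact_force: [0.2, 0.3, 0.2]
gripper_width: 0.227
```

```bash
python3 st.py 0.4311 -0.2967 0.101 -21.3; python3 look.py w3 hook_grip
```

```text
t 5.12 pos [ 0.433  -0.2973  0.103 ] yaw -21.16 tz [ 4.000e-04 -1.360e-02 -9.999e-01] F [0.18 0.28 0.15] w 0.227 q [ 0.56  0.4  -0.1   2.03  0.08  0.71 -1.53]
shift mm [-1.9  0.1  2. ] roll 0.14
5.125 [ 0.433  -0.2973  0.103 ] [ 0.9326 -0.3609  0.0052] [ 4.000e-04 -1.360e-02 -9.999e-01] yaw -21.16 q [ 0.56  0.4  -0.1   2.03  0.08  0.71 -1.53] 0.22712448518309503
hook_grip 0.79 [253.2, 258.2, 49.3, 131.3]
```

View pics/w3.png

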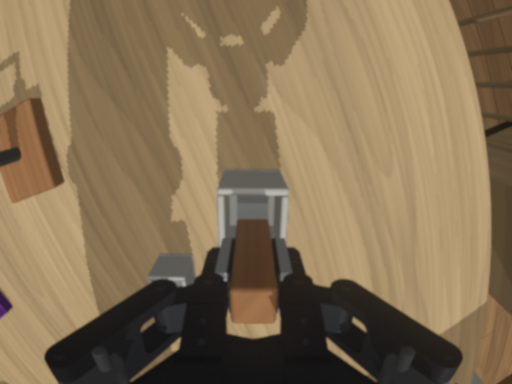

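>>> apply_moves --increments '[10,-0.5,0,-20,0]'

```text
t: 5.35
eef_pos: [0.4313, -0.2962, 0.1218]
tool_rot: [0.006, 0.983, -0.184, -0.0]
contact_force: [0.0, 0.3, -0.1]
gripper_width: 0.229
```

```bash
cat > settle.py <<'E'
from h import *
import subprocess,sys
read_camera('top');read_camera('top')
E
python3 st.py; python3 settle.py; python3 st.py 0.4311 -0.2967 0.180
```

```text
t 5.35 pos [ 0.4313 -0.2962  0.1218] yaw -21.16 tz [-0.0028 -0.0118 -0.9999] F [ 0.03  0.34 -0.1 ] w 0.229 q [ 0.56  0.37 -0.1   2.01  0.07  0.76 -1.53]
t 5.45 pos [ 0.4335 -0.2974  0.1243] yaw -21.17 tz [ 0.0028 -0.0149 -0.9999] F [ 0.32  0.41 -1.01] w 0.224 q [ 0.56  0.37 -0.1   2.01  0.07  0.76 -1.53]
shift mm [ -2.    0.9 -55.7] roll
```

>>> apply_moves --increments '[10,-0.5,0.5,-25,0,10,1,0,-25,0]'

```text
t: 5.7
eef_pos: [0.432, -0.2965, 0.1727]
tool_rot: [0.006, 0.983, -0.184, 0.001]
contact_force: [0.3, -0.5, -0.3]
gripper_width: 0.227
```

```bash
python3 st.py; python3 settle.py; python3 st.py 0.4311 -0.2967 0.180
```

```text
t 5.7 pos [ 0.432  -0.2965  0.1727] yaw -21.17 tz [-0.0014 -0.0127 -0.9999] F [ 0.26 -0.48 -0.31] w 0.227 q [ 0.56  0.3  -0.1   1.97  0.06  0.87 -1.51]
t 5.8 pos [ 0.4338 -0.2974  0.1745] yaw -21.17 tz [ 0.0032 -0.0152 -0.9999] F [ 1.   -0.4  -0.78] w 0.224 q [ 0.56  0.3  -0.1   1.97  0.06  0.87 -1.51]
shift mm [-2.7  0.4 -5.6] roll
```

Run:
```python
from h import *
d=np.load("pics/top0.npy")
ys,xs=np.mgrid[160:225,110:310];xs=xs.ravel();ys=ys.ravel();k=d[ys,xs]>0;xs=xs[k];ys=ys[k];P=backproj("top",np.c_[xs,ys],d[ys,xs])
b=(P[:,2]>.1)&(P[:,1]<.05);a=(P[:,2]>.1)&(P[:,1]>.05)
for n,k in(("b",b),("a",a)):
    Q=P[k];Q=Q[np.argsort(Q[:,1])];print(n,len(Q))
    for y in np.arange(-.12,.32,.01):
        m=abs(Q[:,1]-y)<.005
        if m.any(): print("%.3f"%y,m.sum(),Q[m][:,0].mean().round(4),Q[m][:,0].std().round(4),np.median(Q[m][:,2]).round(4),Q[m][:,2].max().round(4))
```

```text
b 251
-0.110 4 0.5623 0.0025 0.1243 0.1249
-0.100 20 0.5625 0.0025 0.1242 0.1268
-0.090 20 0.564 0.0023 0.1254 0.1271
-0.080 19 0.5658 0.0023 0.125 0.1287
-0.070 15 0.5666 0.0024 0.1233 0.1266
-0.060 19 0.5678 0.0024 0.1244 0.127
-0.050 19 0.5694 0.0023 0.1251 0.1282
-0.040 19 0.5706 0.0024 0.124 0.1263
-0.030 19 0.5717 0.0023 0.1236 0.1264
-0.020 16 0.5734 0.0024 0.1241 0.1269
-0.010 19 0.5743 0.0025 0.1247 0.1272
-0.000 19 0.5753 0.0022 0.1241 0.1273
0.010 20 0.5771 0.0024 0.1246 0.1277
0.020 20 0.578 0.0024 0.13 0.1413
0.030 3 0.5783 0.0016 0.1392 0.1404
a 372
0.120 11 0.5808 0.002 0.1299 0.1348
0.130 13 0.5812 0.0021 0.1289 0.1362
0.140 19 0.5821 0.0025 0.118 0.1209
0.150 18 0.5819 0.0022 0.118 0.1211
0.160 67 0.5828 0.0076 0.1205 0.1608
0.170 26 0.5827 0.002 0.1631 0.1678
0.180 30 0.5832 0.0018 0.1404 0.167
0.190 26 0.5845 0.0016 0.1635 0.1672
0.200 28 0.5846 0.0015 0.1625 0.1674
0.210 28 0.5847 0.0019 0.1621 0.1684
0.220 60 0.5847 0.0078 0.1187 0.1668
0.230 6 0.5825 0.0029 0.1171 0.1204
0.240 19 0.5865 0.0022 0.1179 0.1207
0.250 17 0.587 0.0023 0.1177 0.1211
0.260 4 0.5869 0.0022 0.1164 0.1186
```

>>> apply_moves --increments '[10,0,0,-55,-9.2,10,0,0,-55,-9.2,10,10.8,-50,0,0,10,10.8,-50,0,0,10,10.8,-50,0,0,10,10.8,-50,0,0,10,10.8,-50,0,0]'

```text
t: 6.68
eef_pos: [0.4967, -0.0459, 0.2749]
tool_rot: [0.007, 1.0, -0.024, -0.001]
contact_force: [1.3, -0.4, -1.6]
gripper_width: 0.23
```

```bash
python3 st.py; python3 settle.py; python3 st.py .5 .17 .28 -2.75;python3 look.py w4 stand_b
```

```text
t 6.67 pos [ 0.4967 -0.0459  0.2749] yaw -2.74 tz [-0.0032 -0.0136 -0.9999] F [ 1.34 -0.38 -1.62] w 0.23 q [ 0.28  0.17 -0.36  1.89  0.08  1.1  -1.73]
t 6.78 pos [ 0.4974 -0.0406  0.2749] yaw -2.18 tz [-0.0027 -0.0105 -0.9999] F [-0.56 -1.29 -2.04] w 0.225 q [ 0.27  0.17 -0.36  1.89  0.08  1.1  -1.73]
shift mm [  -5.5 -210.5   -7.3] roll 0.57
6.775 [ 0.4974 -0.0406  0.2749] [ 0.9993 -0.038  -0.0023] [-0.0027 -0.0105 -0.9999] yaw -2.18 q [ 0.27  0.17 -0.36  1.89  0.08  1.1  -1.73] 0.2248504502155992
stand_b 0.74 [249.1, 113.8, 154.0, 73.3]
stand_b 0.6 [66.6, 116.2, 57.6, 58.8]
stand_b 0.35 [420.0, 203.1, 50.7, 48.9]
```

View pics/w4.png

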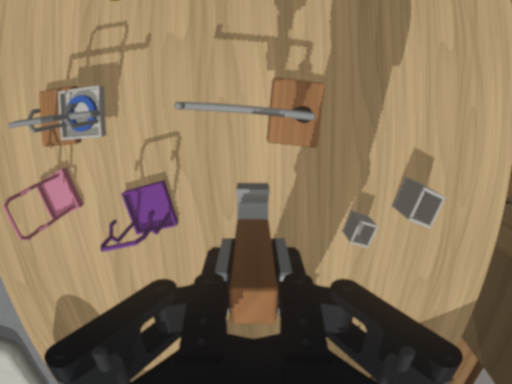

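```bash
cat > rails.py <<'E'
from h import *
import sys
n=sys.argv[1]
d=np.load(f"pics/{n}.npy");o=np.load(f"pics/{n}_o.npy",allow_pickle=True).item()
ys,xs=np.mgrid[0:384,0:512];xs=xs.ravel();ys=ys.ravel();k=d[ys,xs]>0;P=wback(o,np.c_[xs,ys][k],d[ys,xs][k])
np.save(f"pics/{n}_P.npy",P)
f=(P[:,0]>.51)&(P[:,0]<.66)
for nm,ylo,yhi in(("b",-.16,.06),("a",.09,.33)):
    Q=P[f&(P[:,1]>ylo)&(P[:,1]<yhi)]
    ft=Q[(Q[:,2]>.015)&(Q[:,2]<.045)]
    if len(ft)>50: print(nm,"foot z",np.median(ft[:,2]).round(4),[np.round(v,1) for v in cv2.minAreaRect((ft[abs(ft[:,2]-np.median(ft[:,2]))<.004][:,:2]*1000).astype(np.float32))])
    print(nm,"table z",np.median(Q[Q[:,2]<.01][:,2]).round(4))
    Q=Q[(Q[:,2]>.1)&(Q[:,2]<.22)]
    for y in np.arange(ylo,yhi,.01):
        m=abs(Q[:,1]-y)<.005
        if m.sum()>2: print("%.3f"%y,m.sum(),"x",np.median(Q[m][:,0]).round(4),"rng",np.percentile(Q[m][:,0],[5,95]).round(4),"z med",np.median(Q[m][:,2]).round(4),"p95",np.percentile(Q[m][:,2],95).round(4),"max",Q[m][:,2].max().round(4))
E
python3 rails.py w4
```

```text
b foot z 0.0203 [array([ 562.4, -103.3]), array([70.6, 90.5]), np.float64(82.7)]
b table z 0.0009
-0.110 5 x 0.5631 rng [0.5613 0.5648] z med 0.1248 p95 0.1254 max 0.1254
-0.100 74 x 0.5622 rng [0.559  0.5661] z med 0.1248 p95 0.1261 max 0.127
-0.090 83 x 0.5642 rng [0.5601 0.5681] z med 0.1245 p95 0.1263 max 0.1273
-0.080 87 x 0.5653 rng [0.5613 0.5692] z med 0.1248 p95 0.1263 max 0.1265
-0.070 82 x 0.5666 rng [0.5625 0.5705] z med 0.1251 p95 0.1263 max 0.1273
-0.060 84 x 0.5678 rng [0.5647 0.5717] z med 0.1249 p95 0.1264 max 0.1904
-0.050 168 x 0.511 rng [0.5104 0.5721] z med 0.1805 p95 0.198 max 0.1991
-0.040 192 x 0.5112 rng [0.5106 0.5735] z med 0.1791 p95 0.1978 max 0.1989
-0.030 151 x 0.5688 rng [0.5111 0.5749] z med 0.1258 p95 0.1979 max 0.199
-0.020 81 x 0.5725 rng [0.5692 0.5764] z med 0.1247 p95 0.1264 max 0.1267
-0.010 79 x 0.5741 rng [0.5708 0.578 ] z med 0.1244 p95 0.1261 max 0.1267
0.000 82 x 0.5755 rng [0.5717 0.579 ] z med 0.1247 p95 0.126 max 0.1263
0.010 78 x 0.5765 rng [0.5731 0.5804] z med 0.1245 p95 0.1258 max 0.1266
0.020 108 x 0.5781 rng [0.5745 0.5815] z med 
[... 508 characters left out ...]
[0.5705 0.5956] z med 0.1199 p95 0.1539 max 0.1586
0.170 79 x 0.583 rng [0.573  0.5871] z med 0.1611 p95 0.1661 max 0.1674
0.180 47 x 0.5845 rng [0.5815 0.5871] z med 0.1651 p95 0.1669 max 0.1675
0.190 44 x 0.5852 rng [0.582  0.5881] z med 0.1651 p95 0.1668 max 0.1674
0.200 42 x 0.5857 rng [0.5823 0.5886] z med 0.1649 p95 0.1664 max 0.167
0.210 42 x 0.586 rng [0.5827 0.5892] z med 0.1648 p95 0.1666 max 0.167
0.220 147 x 0.5891 rng [0.5725 0.5997] z med 0.116 p95 0.1652 max 0.1669
0.230 10 x 0.5806 rng [0.5727 0.5965] z med 0.1193 p95 0.124 max 0.1246
0.240 3 x 0.5903 rng [0.5901 0.5904] z med 0.1167 p95 0.1185 max 0.1187
0.250 4 x 0.5908 rng [0.5906 0.5909] z med 0.1171 p95 0.1182 max 0.1184
```

```bash
cat > hk.py <<'E'
from h import *
import sys
n=sys.argv[1]
d=np.load(f"pics/{n}.npy");o=np.load(f"pics/{n}_o.npy",allow_pickle=True).item()
T=toolT(o)
ys,xs=np.mgrid[150:260,200:310];xs=xs.ravel();ys=ys.ravel();k=d[ys,xs]>0;P=wback(o,np.c_[xs,ys][k],d[ys,xs][k])
L=(P-T[:3,3])@T[:3,:3]*1000
k=(L[:,2]>30)&(L[:,2]<110)&(abs(L[:,0])<40)&(abs(L[:,1])<40);L=L[k]
print(n)
for z in range(30,106,4):
    m=abs(L[:,2]-z)<2
    if m.sum()>3: print("z",z,m.sum(),"x",np.percentile(L[m][:,0],[5,50,95]).round(1),"y",np.percentile(L[m][:,1],[2,98]).round(1))
E
python3 hk.py w4;  python3 -c "
import cv2
im=cv2.imread('pics/w4.png');cv2.imwrite('pics/w4z.png',cv2.resize(im[170:260,205:305],None,fx=6,fy=6,interpolation=cv2.INTER_CUBIC))"
```

```text
w4
z 30 5 x [6.9 7.4 7.7] y [-8.9  6.9]
z 74 12 x [-0.5 11.1 13.9] y [-11.8   9.1]
z 78 188 x [10.2 12.2 13.9] y [-12.1  12.8]
z 82 126 x [-13.5 -11.5  14.1] y [-12.8  12.6]
z 86 461 x [-11.9  -6.7  13.8] y [-12.8  12.6]
z 90 335 x [-6.3 -2.6 13.8] y [-12.1  12.8]
z 94 34 x [13.4 13.7 14.1] y [-11.6  11.8]
z 98 17 x [13.5 13.7 13.9] y [-11.7   3.4]
```

View pics/w4z.png

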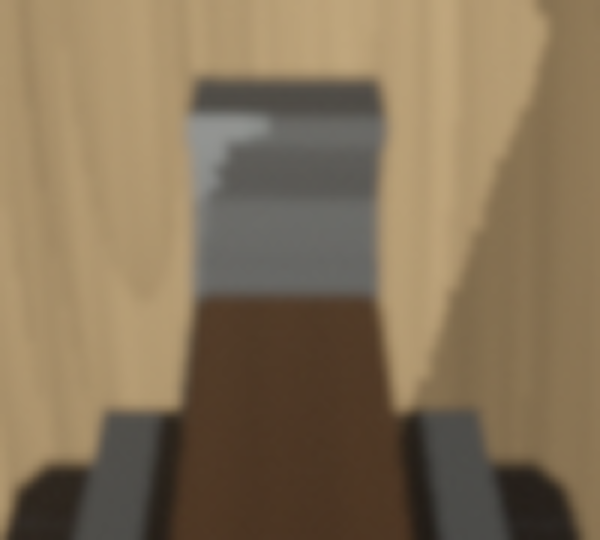

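>>> apply_moves --increments '[10,2,-40,0,0.5,10,2,-48,0,0,10,2,-48,0,0,10,2,-48,0,0,10,1,-30,0,0,10,0,-15,0,0]'

```text
t: 7.62
eef_pos: [0.5207, 0.1739, 0.2652]
tool_rot: [0.01, 0.999, -0.038, -0.004]
contact_force: [0.2, -0.2, -1.0]
gripper_width: 0.223
```

```bash
python3 st.py; python3 settle.py; python3 st.py .515 .193 .2265 -3;python3 look.py w5; python3 rails.py w5; python3 hk.py w5
```

```text
t 7.62 pos [0.5207 0.1739 0.2652] yaw -4.33 tz [-0.0094 -0.0187 -0.9998] F [ 0.17 -0.18 -1.  ] w 0.223 q [-0.05  0.29 -0.48  1.78  0.16  1.13 -2.23]
t 7.72 pos [0.5204 0.1741 0.2654] yaw -4.28 tz [-0.0094 -0.0183 -0.9998] F [-0.08 -1.01 -0.5 ] w 0.232 q [-0.05  0.28 -0.48  1.78  0.16  1.13 -2.23]
shift mm [ -6.5 -19.2  38.6] roll -1.28
7.725 [0.5204 0.1741 0.2654] [ 0.9972 -0.0746 -0.008 ] [-0.0094 -0.0183 -0.9998] yaw -4.28 q [-0.05  0.28 -0.48  1.78  0.16  1.13 -2.23] 0.23177873465083693
b foot z 0.0205 [array([ 562. , -102.6]), array([71.6, 90.8]), np.float64(82.0)]
b table z 0.0011
-0.100 33 x 0.5626 rng [0.5585 0.5659] z med 0.125 p95 0.1266 max 0.1273
-0.090 41 x 0.5639 rng [0.5609 0.568 ] z med 0.1252 p95 0.1267 max 0.1272
-0.080 39 x 0.5647 rng [0.561  0.5681] z med 0.1249 p95 0.1261 max 0.1261
-0.070 42 x 0.5668 rng [0.5631 0.5699] z med 0.1253 p95 0.1265 max 0.127
-0.060 45 x 0.5679 rng [0.5642 0.5712] z med 0.125 p95 0.1266 max 0.1274
-0.050 46 x 0.5688 rng [0.5651 0.5721] z med 0.1252 p95 0.1267 max 0.1272
-0.040 49 x 0.5699 rng [0.5673 0.5735] z med 0.1248 p95 0.1267 max
[... 1357 characters left out ...]
0.5878 rng [0.5742 0.599 ] z med 0.1208 p95 0.1658 max 0.1668
0.230 66 x 0.5889 rng [0.573 0.598] z med 0.1191 p95 0.1544 max 0.1555
0.240 80 x 0.5872 rng [0.5834 0.5906] z med 0.1183 p95 0.1201 max 0.1208
0.250 75 x 0.5876 rng [0.5839 0.5912] z med 0.119 p95 0.1201 max 0.1209
0.260 29 x 0.5879 rng [0.5846 0.5908] z med 0.118 p95 0.1194 max 0.1209
w5
z 30 9 x [7.2 7.6 7.7] y [-9.   8.7]
z 74 14 x [ 2.6 12.3 14. ] y [-11.3  10.1]
z 78 183 x [10.2 12.3 14. ] y [-12.1  12.7]
z 82 144 x [-13.4 -11.6  14. ] y [-12.8  12.7]
z 86 447 x [-11.2  -6.1  13.8] y [-12.6  12.6]
z 90 327 x [-6.3 -2.6 13.7] y [-12.1  12.7]
z 94 33 x [13.5 13.8 14.2] y [-11.5  12.2]
z 98 20 x [13.6 13.8 13.9] y [-11.9   4.2]
```

View pics/w5.png

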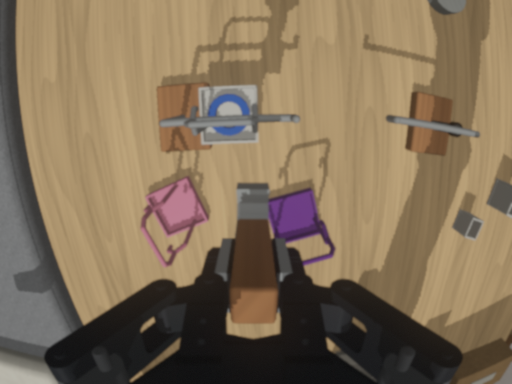

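```bash
python3 st.py .5329 .1941 .2265 -2.9
```

```text
t 7.78 pos [0.5206 0.1727 0.2656] yaw -4.35 tz [-0.0092 -0.0192 -0.9998] F [-0.51 -0.89 -1.27] w 0.223 q [-0.05  0.28 -0.48  1.78  0.16  1.13 -2.23]
shift mm [ 10.9 -23.   38.6] roll -1.45
```

>>> apply_moves --increments '[10,6,-13,20,-1.4,10,6,-11,19,0]'

```text
t: 8.02
eef_pos: [0.536, 0.1905, 0.2263]
tool_rot: [0.011, 1.0, -0.029, -0.003]
contact_force: [1.0, -0.2, -0.3]
gripper_width: 0.229
```

```bash
python3 st.py; python3 settle.py; python3 st.py .5329 .1941 .2265 -2.9;python3 look.py w6; python3 rails.py w6 | grep -A30 "a foot"; python3 hk.py w6
```

```text
t 8.03 pos [0.536  0.1905 0.2263] yaw -3.34 tz [-0.0059 -0.0212 -0.9998] F [ 0.98 -0.19 -0.34] w 0.229 q [-0.08  0.36 -0.48  1.78  0.2   1.06 -2.26]
t 8.12 pos [0.5348 0.1911 0.2246] yaw -3.25 tz [-0.0097 -0.0216 -0.9997] F [-0.56 -0.4  -2.15] w 0.226 q [-0.08  0.36 -0.48  1.79  0.2   1.06 -2.26]
shift mm [-2.1 -2.8 -1.9] roll -0.35
8.125 [0.5348 0.1911 0.2246] [ 0.9984 -0.0567 -0.0085] [-0.0097 -0.0216 -0.9997] yaw -3.25 q [-0.08  0.36 -0.48  1.79  0.2   1.06 -2.26] 0.22556746617629272
a foot z 0.0209 [array([587.5, 256.9]), array([69.9, 91. ]), np.float64(87.3)]
a table z 0.0009
0.120 10 x 0.5815 rng [0.5797 0.5833] z med 0.1341 p95 0.1348 max 0.135
0.130 149 x 0.5821 rng [0.5782 0.5852] z med 0.1283 p95 0.1356 max 0.137
0.140 102 x 0.5822 rng [0.5786 0.5854] z med 0.1188 p95 0.1202 max 0.1207
0.150 96 x 0.5827 rng [0.5797 0.5858] z med 0.1188 p95 0.1202 max 0.1206
0.160 158 x 0.5858 rng [0.5725 0.5966] z med 0.1193 p95 0.1549 max 0.1567
0.170 297 x 0.585 rng [0.572  0.5949] z med 0.124 p95 0.1661 max 0.1671
0.180 766 x 0.5424 rng [0.5226 0.5866] z med 0.1406 p95 0.2132 max 0.2199

[... 236 characters left out ...]
878 rng [0.5828 0.5989] z med 0.1228 p95 0.1659 max 0.1668
0.230 120 x 0.5881 rng [0.5728 0.598 ] z med 0.1189 p95 0.1536 max 0.1561
0.240 114 x 0.5871 rng [0.5829 0.5906] z med 0.1187 p95 0.12 max 0.1205
0.250 107 x 0.5879 rng [0.5839 0.591 ] z med 0.1185 p95 0.1199 max 0.1209
0.260 49 x 0.5883 rng [0.5848 0.5914] z med 0.1181 p95 0.1196 max 0.12
w6
z 30 7 x [7.3 7.7 7.7] y [-8.5  9. ]
z 74 15 x [ 3.2 12.3 13.9] y [-12.3  12.5]
z 78 184 x [10.1 12.3 13.9] y [-12.1  12.7]
z 82 124 x [-13.3 -11.4  14. ] y [-12.8  11.9]
z 86 483 x [-12.1  -6.1  13.8] y [-12.6  12.7]
z 90 318 x [-6.4 -2.6 13.7] y [-12.1  12.8]
z 94 33 x [13.5 13.7 14.1] y [-11.5  12.2]
z 98 15 x [13.5 13.7 13.9] y [-12.    2.6]
```

View pics/w6.png

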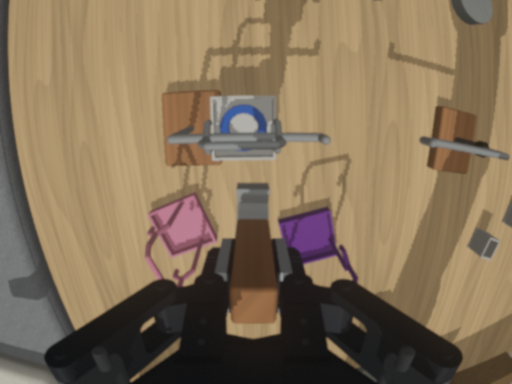

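```bash
python3 st.py .5884 .1941 .2265 -2.9
```

```text
t 8.18 pos [0.535  0.1912 0.2258] yaw -3.23 tz [-0.0087 -0.0213 -0.9997] F [-0.35 -0.9  -0.09] w 0.226 q [-0.08  0.36 -0.48  1.78  0.2   1.06 -2.26]
shift mm [53.2 -5.9 -1.2] roll -0.33
```

>>> apply_moves --increments '[10,18,-2,-0.5,-0.3,10,18,-2,-0.4,0]'

```text
t: 8.43
eef_pos: [0.5714, 0.1919, 0.2277]
tool_rot: [0.011, 1.0, -0.026, -0.004]
contact_force: [-0.4, -0.6, -0.8]
gripper_width: 0.228
```

```bash
python3 st.py; python3 settle.py; python3 st.py .5884 .1941 .2265 -2.9
```

```text
t 8.43 pos [0.5714 0.1919 0.2277] yaw -2.98 tz [-0.0081 -0.0224 -0.9997] F [-0.39 -0.6  -0.83] w 0.228 q [-0.08  0.41 -0.46  1.7   0.22  1.1  -2.24]
t 8.53 pos [0.5725 0.1918 0.2276] yaw -3.07 tz [-0.0072 -0.0217 -0.9997] F [ 0.34  0.82 -0.32] w 0.231 q [-0.08  0.41 -0.46  1.7   0.22  1.1  -2.24]
shift mm [15.8 -3.2  1. ] roll -0.17
```

>>> apply_moves --increments '[10,15.8,-3.2,1,0]'

```text
t: 8.65
eef_pos: [0.5876, 0.1939, 0.2271]
tool_rot: [0.011, 1.0, -0.027, -0.003]
contact_force: [-0.4, 0.3, -1.5]
gripper_width: 0.225
```

```bash
python3 settle.py; python3 st.py .5884 .1941 .2265 -2.9;python3 look.py w7;  python3 rails.py w7 | grep -A30 "a foot"; python3 hk.py w7; python3 -c "
import cv2
im=cv2.imread('pics/w7.png');cv2.imwrite('pics/w7z.png',cv2.resize(im[150:270,180:340],None,fx=5,fy=5,interpolation=cv2.INTER_CUBIC))"
```

```text
t 8.75 pos [0.5892 0.1935 0.2268] yaw -3.14 tz [-0.0065 -0.0217 -0.9997] F [ 0.07 -1.12 -1.15] w 0.225 q [-0.09  0.44 -0.46  1.66  0.23  1.11 -2.24]
shift mm [-0.8 -0.6  0.3] roll -0.24
8.75 [0.5892 0.1935 0.2268] [ 0.9985 -0.0548 -0.0053] [-0.0065 -0.0217 -0.9997] yaw -3.14 q [-0.09  0.44 -0.46  1.66  0.23  1.11 -2.24] 0.22524897302687352
a foot z 0.0209 [array([588.6, 256.7]), array([69.9, 89.1]), np.float64(86.9)]
a table z 0.0009
0.120 13 x 0.5832 rng [0.5801 0.5848] z med 0.1332 p95 0.1343 max 0.1345
0.130 152 x 0.5835 rng [0.579  0.5857] z med 0.1264 p95 0.1351 max 0.1362
0.140 96 x 0.5833 rng [0.5788 0.586 ] z med 0.1186 p95 0.1201 max 0.1206
0.150 98 x 0.5839 rng [0.5797 0.5866] z med 0.1186 p95 0.1202 max 0.121
0.160 171 x 0.5862 rng [0.5815 0.5979] z med 0.1193 p95 0.1541 max 0.1572
0.170 344 x 0.5857 rng [0.5735 0.5967] z med 0.1236 p95 0.1658 max 0.1671
0.180 412 x 0.5885 rng [0.5808 0.6019] z med 0.1447 p95 0.2098 max 0.22
0.190 736 x 0.5965 rng [0.5813 0.6024] z med 0.1502 p95 0.2175 max 0.2198
0.200 623 x 0.5966 rng [0.5816 0.6029] z med 0.1493 p95 0.2164 max 0.22
0.21
[... 296 characters left out ...]
111 x 0.5893 rng [0.5851 0.5916] z med 0.1183 p95 0.1202 max 0.1205
0.260 57 x 0.5904 rng [0.5857 0.5919] z med 0.1174 p95 0.1199 max 0.121
w7
z 30 9 x [7.  7.5 7.7] y [-1.4  9.7]
z 58 19 x [-5.3 -3.6 -2.1] y [-27.3  -2.7]
z 62 476 x [-5.9 -2.8 -1.1] y [-28.2  22.7]
z 66 51 x [-5.9 -1.6 -1.2] y [-31.8  25.6]
z 70 49 x [-5.  -1.9 -1. ] y [-34.   27.6]
z 74 38 x [-5.2 -1.5 12.5] y [-35.1  29.4]
z 78 218 x [-1.7 12.  13.9] y [-32.8  27.1]
z 82 84 x [-3.2 13.5 14.1] y [-33.1  27.8]
z 86 361 x [-8.9  2.6 13.8] y [-32.4  25.5]
z 90 361 x [-6.4 -2.3 13.8] y [-30.6  24.6]
z 94 51 x [-1.8 13.6 14. ] y [-33.6  27.6]
z 98 47 x [-3.4 -1.  13.9] y [-35.3  28.1]
z 102 68 x [-7.7 -0.3  2.2] y [-35.4  28.3]
```

View pics/w7z.png

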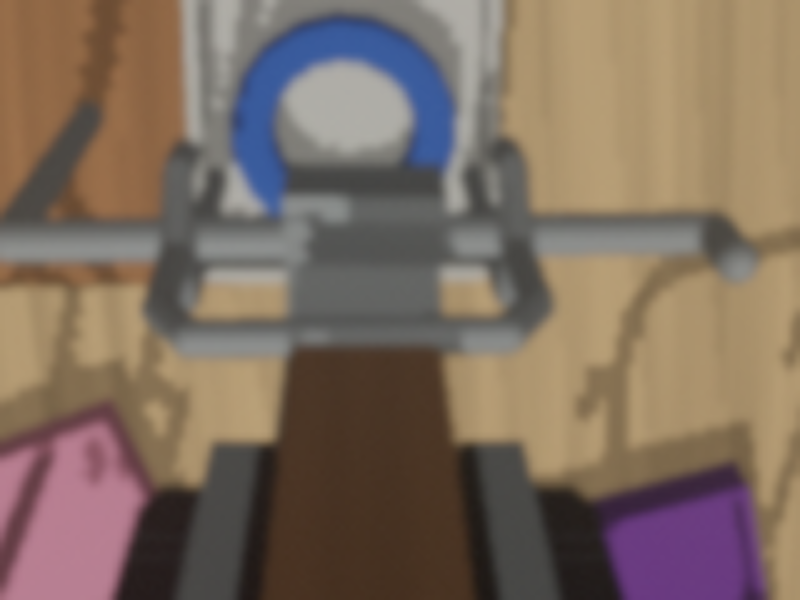

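>>> apply_moves --increments '[10,-1.2,-3,-10,0,10,0,0,-8,0]'

```text
t: 9.05
eef_pos: [0.5854, 0.1972, 0.2456]
tool_rot: [0.011, 1.0, -0.027, -0.004]
contact_force: [0.1, -0.0, -0.4]
gripper_width: 0.224
```

```bash
python3 settle.py; python3 st.py .5880 .1965 .2508 -2.9;python3 look.py w8; python3 hk.py w8
```

```text
t 9.15 pos [0.5862 0.1971 0.2461] yaw -3.1 tz [-0.0072 -0.022  -0.9997] F [-0.47  0.17 -0.27] w 0.226 q [-0.09  0.42 -0.46  1.64  0.22  1.14 -2.24]
shift mm [ 1.8  0.6 -4.7] roll -0.2
9.15 [0.5862 0.1971 0.2461] [ 0.9985 -0.054  -0.006 ] [-0.0072 -0.022  -0.9997] yaw -3.1 q [-0.09  0.42 -0.46  1.64  0.22  1.14 -2.24] 0.22634355912026316
w8
z 30 11 x [7.2 7.6 7.7] y [-8.7  9. ]
z 74 18 x [ 7.  11.5 13.8] y [-12.2  10.4]
z 78 269 x [-1.4 11.1 13.9] y [-22.5  16. ]
z 82 504 x [-13.    0.1  13.7] y [-25.3  25.4]
z 86 514 x [-11.9  -1.5  13.8] y [-27.2  27.2]
z 90 145 x [-7.1  1.4 13.9] y [-30.6  30.3]
z 94 57 x [-0.7 13.5 14. ] y [-31.6  32.6]
z 98 39 x [ 0.6  2.5 13.8] y [-31.7  31.2]
z 102 21 x [-0.2  1.7  2.5] y [-30.6  32.1]
```

>>> apply_moves --increments '[10,1.7,0,-4,0,10,0.4,0,-5,0]'

```text
t: 9.45
eef_pos: [0.5877, 0.1964, 0.254]
tool_rot: [0.012, 1.0, -0.027, -0.004]
contact_force: [-0.1, -0.2, -3.0]
gripper_width: 0.227
```

```bash
python3 settle.py; python3 st.py .5880 .1965 .2508 -2.9;python3 look.py w9; python3 hk.py w9; python3 -c "
import cv2
im=cv2.imread('pics/w9.png');cv2.imwrite('pics/w9z.png',cv2.resize(im[150:270,180:340],None,fx=5,fy=5,interpolation=cv2.INTER_CUBIC))"
```

```text
t 9.55 pos [0.588  0.1966 0.2544] yaw -3.12 tz [-0.0086 -0.0229 -0.9997] F [ 0.19 -0.09 -2.86] w 0.23 q [-0.09  0.41 -0.46  1.63  0.21  1.16 -2.23]
shift mm [0.  0.  3.6] roll -0.22
9.55 [0.588  0.1966 0.2544] [ 0.9985 -0.0544 -0.0074] [-0.0086 -0.0229 -0.9997] yaw -3.12 q [-0.09  0.41 -0.46  1.63  0.21  1.16 -2.23] 0.2304216700873986
w9
z 30 10 x [6.8 7.6 7.8] y [-9.   9.6]
z 74 8 x [-5.7 10.6 13.1] y [-12.    6.8]
z 78 193 x [10.1 12.2 14. ] y [-12.1  12.8]
z 82 195 x [-13.3  -2.   13.9] y [-23.2  20.8]
z 86 841 x [-11.1  -1.6  13.6] y [-25.   24.1]
z 90 159 x [-7.2  0.6 13.9] y [-28.9  28. ]
z 94 62 x [-2.3 13.5 14. ] y [-31.2  30.1]
z 98 49 x [-2.5  0.7 13.9] y [-32.3  31.4]
z 102 18 x [-0.4  0.4  1.1] y [-30.8  30.9]
```

View pics/w9z.png

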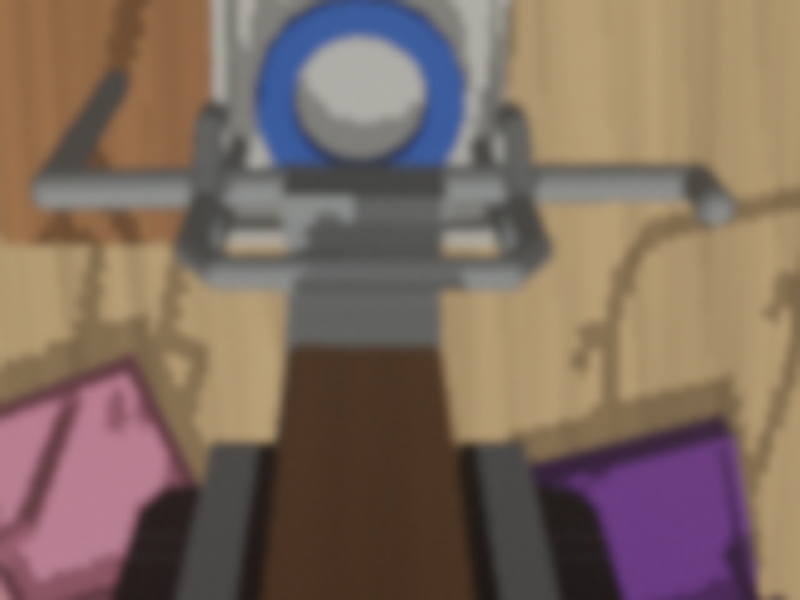

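>>> apply_moves --increments '[10,0,0,-12,0,10,0.3,0,-13,0]'

```text
t: 9.85
eef_pos: [0.5876, 0.1968, 0.279]
tool_rot: [0.012, 1.0, -0.027, -0.006]
contact_force: [-0.2, -0.2, -2.5]
gripper_width: 0.223
```

```bash
python3 settle.py; python3 st.py .5880 .1966 .3035 -2.9
```

```text
t 9.95 pos [0.5886 0.1973 0.2805] yaw -3.11 tz [-0.0085 -0.0228 -0.9997] F [ 0.02 -0.12 -2.99] w 0.225 q [-0.09  0.4  -0.46  1.6   0.2   1.21 -2.22]
shift mm [ -0.7   1.2 -23. ] roll -0.21
```

>>> apply_moves --increments '[10,-0.5,0.5,-11,0,10,0,0.5,-11,0]'

```text
t: 10.2
eef_pos: [0.5878, 0.1965, 0.3032]
tool_rot: [0.012, 1.0, -0.027, -0.005]
contact_force: [0.6, -0.2, -2.9]
gripper_width: 0.227
```

```bash
python3 settle.py; python3 st.py .5880 .1966 .3035 -2.9; python3 look.py w10; python3 rails.py w10; python3 -c "
from h import *
im,d=read_camera('scene');cv2.imwrite('pics/s10.png',cv2.resize(im[110:260,170:400],None,fx=3.4,fy=3.4,interpolation=cv2.INTER_CUBIC))"
```

```text
t 10.3 pos [0.5885 0.1969 0.3041] yaw -3.12 tz [-0.0074 -0.0224 -0.9997] F [-0.52 -0.65 -2.59] w 0.224 q [-0.08  0.38 -0.47  1.57  0.19  1.26 -2.21]
shift mm [-0.5  0.3  0.6] roll -0.22
10.3 [0.5885 0.1969 0.3041] [ 0.9985 -0.0544 -0.0062] [-0.0074 -0.0224 -0.9997] yaw -3.12 q [-0.08  0.38 -0.47  1.57  0.19  1.26 -2.21] 0.22440273174713288
b foot z 0.0206 [array([ 562.3, -102.6]), array([70.7, 90.9]), np.float64(82.7)]
b table z 0.0012
-0.110 3 x 0.5623 rng [0.5595 0.5655] z med 0.1237 p95 0.1245 max 0.1246
-0.100 46 x 0.5647 rng [0.5599 0.5663] z med 0.1217 p95 0.1262 max 0.1267
-0.090 27 x 0.5647 rng [0.5615 0.5673] z med 0.1253 p95 0.1264 max 0.1266
-0.080 27 x 0.5652 rng [0.5618 0.569 ] z med 0.125 p95 0.1266 max 0.1269
-0.070 31 x 0.5672 rng [0.5641 0.5704] z med 0.1255 p95 0.1268 max 0.127
-0.060 31 x 0.569 rng [0.566  0.5719] z med 0.1252 p95 0.1268 max 0.1271
-0.050 35 x 0.5703 rng [0.5658 0.573 ] z med 0.1249 p95 0.1263 max 0.1268
-0.040 33 x 0.571 rng [0.5678 0.5741] z med 0.125 p95 0.1261 max 0.1267
-0.030 38 x 0.5725 rng [0.5682 0.5756] z med 0.1248 p95 0.1268 max 0.1275

[... 913 characters left out ...]
59 rng [0.5525 0.6171] z med 0.1565 p95 0.219 max 0.22
0.180 265 x 0.5873 rng [0.5748 0.6183] z med 0.1207 p95 0.2198 max 0.22
0.190 418 x 0.5878 rng [0.5767 0.6108] z med 0.2168 p95 0.2198 max 0.22
0.200 423 x 0.5881 rng [0.5772 0.6078] z med 0.217 p95 0.2198 max 0.22
0.210 266 x 0.5879 rng [0.5774 0.6194] z med 0.2163 p95 0.2197 max 0.22
0.220 423 x 0.589 rng [0.5737 0.6056] z med 0.1699 p95 0.2187 max 0.22
0.230 83 x 0.5899 rng [0.5772 0.6107] z med 0.1192 p95 0.2068 max 0.2101
0.240 51 x 0.5876 rng [0.5843 0.5902] z med 0.1188 p95 0.1199 max 0.1202
0.250 60 x 0.5886 rng [0.5842 0.5907] z med 0.1185 p95 0.12 max 0.1203
0.260 40 x 0.5894 rng [0.5848 0.5912] z med 0.1184 p95 0.12 max 0.1202
```

View pics/w10.png

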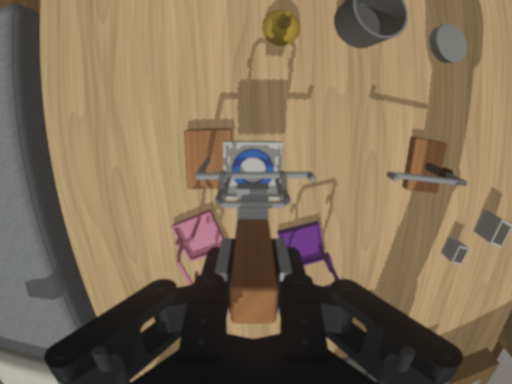

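View pics/s10.png

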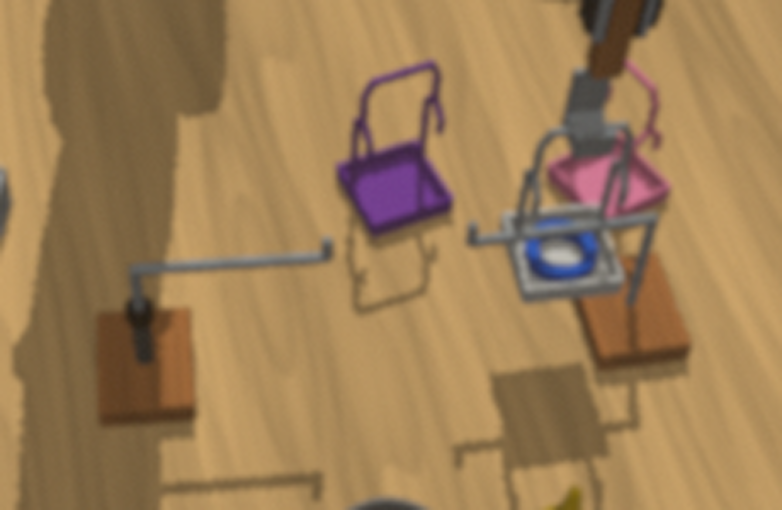

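```bash
python3 st.py .5850 .1369 .3035 -3.1;python3 st.py .5818 .077 .3035 -3.1
```

```text
t 10.4 pos [0.5878 0.1965 0.3024] yaw -3.12 tz [-0.0096 -0.0234 -0.9997] F [ 0.73  0.08 -3.72] w 0.227 q [-0.08  0.38 -0.47  1.57  0.19  1.26 -2.21]
shift mm [ 0.4 59.6  0.3] roll -0.02
t 10.4 pos [0.5878 0.1965 0.3024] yaw -3.12 tz [-0.0096 -0.0234 -0.9997] F [ 0.73  0.08 -3.72] w 0.227 q [-0.08  0.38 -0.47  1.57  0.19  1.26 -2.21]
shift mm [  0.5 119.6   1.8] roll -0.02
```

>>> apply_moves --increments '[10,0,8,0,0,10,0,12,0,0,10,0,12,0,0,10,0,8,0,0]'

```text
t: 10.9
eef_pos: [0.5849, 0.153, 0.302]
tool_rot: [0.013, 1.0, -0.027, -0.006]
contact_force: [-0.3, -0.6, -2.9]
gripper_width: 0.226
```

```bash
python3 settle.py; python3 st.py .5850 .1369 .3035 -3.1;python3 look.py w11; python3 hk.py w11 | sed -n 5,9p
```

```text
t 11.0 pos [0.5851 0.1527 0.302 ] yaw -3.19 tz [-0.0119 -0.0252 -0.9996] F [-0.61 -1.05 -2.71] w 0.228 q [-0.02  0.35 -0.46  1.61  0.18  1.24 -2.14]
shift mm [ 0.8 15.8 -1.1] roll -0.09
11.0 [0.5851 0.1527 0.302 ] [ 0.9984 -0.0557 -0.0105] [-0.0119 -0.0252 -0.9996] yaw -3.19 q [-0.02  0.35 -0.46  1.61  0.18  1.24 -2.14] 0.22766397035986077
z 82 205 x [-13.4  -2.3  14. ] y [-15.   23.1]
z 86 823 x [-11.1  -1.4  13.7] y [-24.4  24. ]
z 90 173 x [-7.2  0.6 13.9] y [-28.2  28.5]
z 94 70 x [-2.8 13.5 14.1] y [-30.3  31. ]
z 98 46 x [-2.1  0.8 13.9] y [-32.5  32.2]
```

View pics/w11.png

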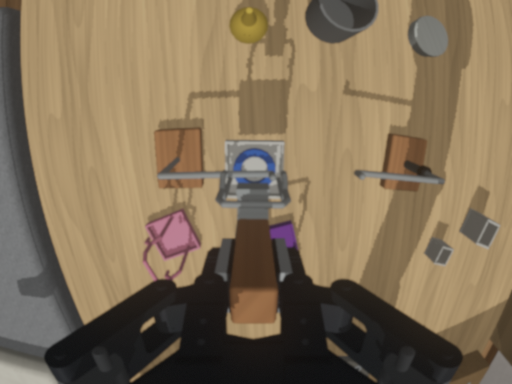

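>>> apply_moves --increments '[10,0.5,10,-0.5,0,10,0.3,13,0.3,0,10,0,13,0.3,0,10,0,13,0.3,0,10,0,13,0.3,0,10,0,10,0.3,0]'

```text
t: 11.8
eef_pos: [0.5816, 0.0779, 0.303]
tool_rot: [0.012, 1.0, -0.027, -0.005]
contact_force: [0.4, -0.6, -2.3]
gripper_width: 0.227
```

```bash
python3 settle.py; python3 st.py .5840 .077 .3035 -7.4;python3 look.py w12; python3 hk.py w12 | sed -n 5,9p; python3 rails.py w12 | grep -A20 "b foot"
```

```text
t 11.9 pos [0.5817 0.0771 0.3029] yaw -3.15 tz [-0.0117 -0.0246 -0.9996] F [ 0.12 -0.48 -2.34] w 0.227 q [ 0.09  0.31 -0.43  1.65  0.16  1.23 -2.  ]
shift mm [ 2.2 -0.  -0.6] roll 4.25
11.9 [0.5817 0.0771 0.3029] [ 0.9984 -0.055  -0.0103] [-0.0117 -0.0246 -0.9996] yaw -3.15 q [ 0.09  0.31 -0.43  1.65  0.16  1.23 -2.  ] 0.22700638181690547
z 82 246 x [-13.2  -2.   14. ] y [-14.4  23.9]
z 86 807 x [-11.3  -1.4  13.6] y [-24.2  24.1]
z 90 161 x [-7.1  0.6 13.8] y [-27.9  28.7]
z 94 67 x [-2.4  0.9 14. ] y [-30.3  31.9]
z 98 41 x [-0.3 13.5 13.9] y [-31.4  31.9]
b foot z 0.0205 [array([ 562.3, -102.6]), array([70.4, 91.2]), np.float64(82.7)]
b table z 0.0011
-0.100 65 x 0.5647 rng [0.5605 0.5664] z med 0.1232 p95 0.1263 max 0.1269
-0.090 43 x 0.5648 rng [0.5607 0.5675] z med 0.1245 p95 0.1257 max 0.1266
-0.080 43 x 0.566 rng [0.5625 0.5686] z med 0.1246 p95 0.1261 max 0.1268
-0.070 50 x 0.5671 rng [0.5631 0.5705] z med 0.1248 p95 0.1261 max 0.1265
-0.060 50 x 0.5689 rng [0.5649 0.572 ] z med 0.1248 p95 0.1266 max 0.1271
-0.050 56 x 0.5703 rng [0.5662 0.5733] z med 0.1247 p95 0.1265 max 0
[... 204 characters left out ...]
 p95 0.1262 max 0.1268
-0.010 62 x 0.5749 rng [0.5711 0.5778] z med 0.125 p95 0.1261 max 0.1265
0.000 59 x 0.5758 rng [0.5716 0.5793] z med 0.1249 p95 0.1263 max 0.1264
0.010 62 x 0.5772 rng [0.5734 0.5801] z med 0.125 p95 0.1264 max 0.127
0.020 54 x 0.5794 rng [0.5739 0.5816] z med 0.1254 p95 0.1409 max 0.1412
0.030 108 x 0.5831 rng [0.5776 0.6099] z med 0.1033 p95 0.1409 max 0.1428
0.040 250 x 0.5814 rng [0.5642 0.6103] z med 0.169 p95 0.2076 max 0.2105
0.050 305 x 0.5787 rng [0.5454 0.6104] z med 0.1017 p95 0.2192 max 0.22
a foot z 0.0201 [array([587.5, 255.5]), array([70.6, 90.8]), np.float64(87.9)]
a table z 0.0008
0.090 52 x 0.5808 rng [0.5771 0.5828] z med 0.2173 p95 0.2188 max 0.2194
```

View pics/w12.png

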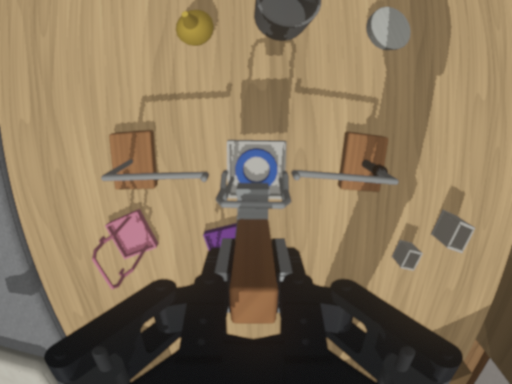

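```bash
python3 st.py .5882 .077 .3035 -7.4
```

```text
t 11.95 pos [0.5817 0.0784 0.303 ] yaw -3.09 tz [-0.0116 -0.0238 -0.9996] F [ 1.06  0.38 -3.58] w 0.227 q [ 0.09  0.31 -0.43  1.65  0.16  1.23 -2.01]
shift mm [ 6.6  1.  -0.5] roll 4.31
```

>>> apply_moves --increments '[10,3.3,0,-0.2,1.5,10,3.3,0,-0.2,1.5,10,0,0,0,1.3]'

```text
t: 12.32
eef_pos: [0.5888, 0.0799, 0.3034]
tool_rot: [0.012, 0.998, -0.066, -0.005]
contact_force: [-0.0, -0.6, -2.5]
gripper_width: 0.225
```

```bash
python3 settle.py; python3 st.py .5862 .062 .3035 -7.4
```

```text
t 12.43 pos [0.5885 0.0801 0.3034] yaw -7.47 tz [-0.0114 -0.0223 -0.9997] F [-0.05  0.18 -2.88] w 0.227 q [ 0.08  0.32 -0.42  1.63  0.16  1.23 -2.08]
shift mm [ 0.  18.2  0.4] roll -0.07
```

>>> apply_moves --increments '[10,0,8,0.2,0,10,0,12,0.3,0,10,0,12,0.3,0,10,0,10,0.3,0]'

```text
t: 12.92
eef_pos: [0.5825, 0.0356, 0.3033]
tool_rot: [0.012, 0.998, -0.065, -0.005]
contact_force: [0.3, -0.3, -2.9]
gripper_width: 0.225
```

```bash
python3 settle.py; python3 st.py .5745 -.0315 .3035 -7.4; python3 look.py w13; python3 rails.py w13 | grep -A20 "b foot"; python3 -c "
import cv2
im=cv2.imread('pics/w13.png');cv2.imwrite('pics/w13z.png',cv2.resize(im[110:240,200:410],None,fx=3.8,fy=3.8,interpolation=cv2.INTER_CUBIC))"
```

```text
t 13.03 pos [0.5825 0.0347 0.3032] yaw -7.54 tz [-0.0118 -0.0236 -0.9997] F [-0.1  -0.4  -3.43] w 0.226 q [ 0.14  0.3  -0.4   1.66  0.15  1.22 -2.  ]
shift mm [ 0.7 66.7  1.4] roll -0.14
13.025 [0.5825 0.0347 0.3032] [ 0.9913 -0.1312 -0.0086] [-0.0118 -0.0236 -0.9997] yaw -7.54 q [ 0.14  0.3  -0.4   1.66  0.15  1.22 -2.  ] 0.22565169772775487
b foot z 0.0205 [array([ 562.5, -103. ]), array([70.6, 89.9]), np.float64(82.7)]
b table z 0.0011
-0.100 70 x 0.5644 rng [0.5598 0.5663] z med 0.1237 p95 0.1259 max 0.1264
-0.090 54 x 0.5645 rng [0.5603 0.568 ] z med 0.1249 p95 0.1262 max 0.1267
-0.080 56 x 0.5661 rng [0.5619 0.5692] z med 0.1247 p95 0.1262 max 0.1265
-0.070 55 x 0.5672 rng [0.5629 0.5703] z med 0.1247 p95 0.1264 max 0.1266
-0.060 57 x 0.5684 rng [0.5644 0.5714] z med 0.125 p95 0.1261 max 0.1264
-0.050 62 x 0.5696 rng [0.5654 0.5729] z med 0.1246 p95 0.1261 max 0.1267
-0.040 56 x 0.571 rng [0.5671 0.5738] z med 0.1248 p95 0.1263 max 0.1267
-0.030 62 x 0.5721 rng [0.5683 0.5751] z med 0.125 p95 0.1262 max 0.1272
-0.020 55 x 0.574 rng [0.5709 0.5765] z med 0.1249 p95 0.1264 max 0.1266
-0.010 120 x 0.5896 rng [0.5728 0.6096] z med 0.1024 p95 0.1253 max 0.1257
0.000 343 x 0.5782 rng [0.5648 0.6093] z med 0.1695 p95 0.2091 max 0.2133
0.010 294 x 0.5785 rng [0.5451 0.6113] z med 0.1228 p95 0.2194 max 0.2199
0.020 337 x 0.5805 rng [0.569  0.6116] z med 0.2155 p95 0.2196 max 0.22
0.030 410 x 0.5812 rng [0.5694 0.5998] z med 0.217 p95 0.2196 max 0.22
0.040 359 x 0.582 rng [0.5707 0.5968] z med 0.2171 p95 0.2193 max 0.22
0.050 126 x 0.5818 rng [0.5715 0.585 ] z med 0.2177 p95 0.2195 max 0.2199
a foot z 0.02 [array([587.8, 255.5]), array([70.6, 90.8]), np.float64(87.6)]
a table z 0.0008
0.120 38 x 0.5821 rng [0.5792 0.5843] z med 0.1285 p95 0.1352 max 0.1362
```

View pics/w13z.png

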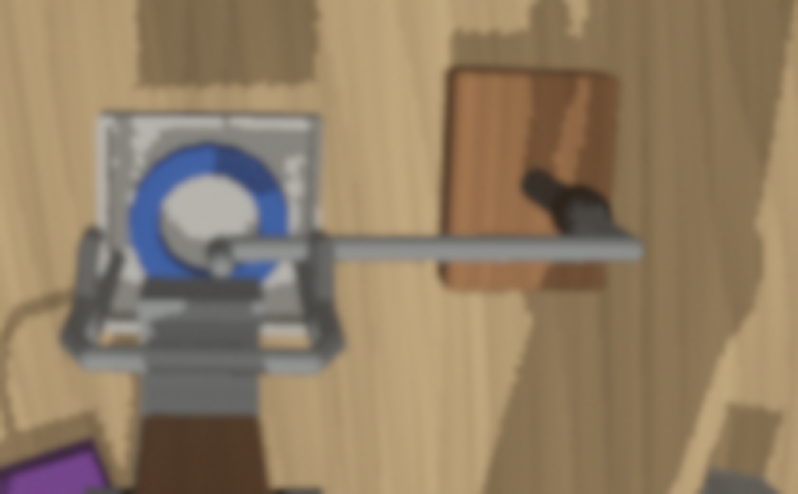

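>>> apply_moves --increments '[10,0.3,9,0.3,0,10,0.2,13,0.3,0,10,0,13,0.3,0,10,0,13,0.3,0,10,0,11,0.3,0,10,0,6,0.1,0]'

```text
t: 13.82
eef_pos: [0.5741, -0.0324, 0.3032]
tool_rot: [0.012, 0.998, -0.065, -0.005]
contact_force: [0.3, 0.1, -2.9]
gripper_width: 0.226
```

```bash
python3 settle.py; python3 st.py .5743 -.0313 .2600 -7.4; python3 look.py w14; python3 hk.py w14|sed -n 5,9p; python3 -c "
import cv2
im=cv2.imread('pics/w14.png');cv2.imwrite('pics/w14z.png',cv2.resize(im[110:240,170:380],None,fx=3.8,fy=3.8,interpolation=cv2.INTER_CUBIC))"
```

```text
t 13.93 pos [ 0.5742 -0.0325  0.3032] yaw -7.45 tz [-0.0116 -0.0226 -0.9997] F [-0.89 -0.34 -2.07] w 0.227 q [ 0.24  0.28 -0.37  1.68  0.13  1.21 -1.87]
shift mm [ 0.4 -2.2 43.2] roll -0.05
13.925 [ 0.5742 -0.0325  0.3032] [ 0.9915 -0.1297 -0.0085] [-0.0116 -0.0226 -0.9997] yaw -7.45 q [ 0.24  0.28 -0.37  1.68  0.13  1.21 -1.87] 0.2271666699287982
z 82 243 x [-13.3  -2.2  13.9] y [-17.7  23.8]
z 86 805 x [-11.3  -1.4  13.7] y [-24.4  24.7]
z 90 162 x [-7.1  0.8 13.9] y [-28.1  28.7]
z 94 71 x [-2.3 13.5 14.1] y [-30.3  31.5]
z 98 39 x [-1.4  0.7 13.9] y [-31.5  32. ]
```

View pics/w14z.png

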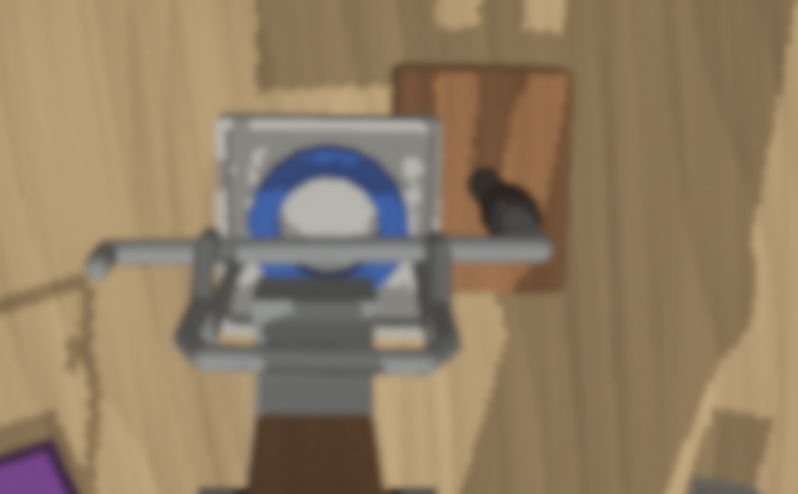

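>>> apply_moves --increments '[10,0.3,0,8,0,10,0,0,8,0]'

```text
t: 14.22
eef_pos: [0.5748, -0.0304, 0.2868]
tool_rot: [0.011, 0.998, -0.063, -0.004]
contact_force: [0.2, -0.2, -2.2]
gripper_width: 0.231
```

```bash
python3 settle.py; python3 st.py .5743 -.0325 .2600 -7.4
```

```text
t 14.32 pos [ 0.5741 -0.0306  0.2861] yaw -7.29 tz [-0.0122 -0.0214 -0.9997] F [-0.03 -0.58 -2.76] w 0.222 q [ 0.23  0.3  -0.37  1.71  0.14  1.18 -1.88]
shift mm [ 0.6  1.2 26.1] roll 0.11
```

>>> apply_moves --increments '[10,0.4,0.4,9,0.1,10,0,0,8,0]'

```text
t: 14.58
eef_pos: [0.5746, -0.0311, 0.2684]
tool_rot: [0.011, 0.998, -0.064, -0.005]
contact_force: [-0.6, 0.1, -2.6]
gripper_width: 0.227
```

```bash
python3 settle.py; python3 st.py .5743 -.0310 .2573 -7.4;python3 look.py w15;python3 rails.py w15 | grep -A20 "b foot"; python3 -c "
import cv2
im=cv2.imread('pics/w15.png');cv2.imwrite('pics/w15z.png',cv2.resize(im[110:240,170:380],None,fx=3.8,fy=3.8,interpolation=cv2.INTER_CUBIC))"
```

```text
t 14.68 pos [ 0.5741 -0.0312  0.2679] yaw -7.37 tz [-0.013  -0.0213 -0.9997] F [ 0.04  0.67 -3.09] w 0.226 q [ 0.23  0.31 -0.37  1.73  0.14  1.14 -1.88]
shift mm [ 0.3 -0.5 10.6] roll 0.03
14.675 [ 0.5741 -0.0312  0.2679] [ 0.9917 -0.1283 -0.0102] [-0.013  -0.0213 -0.9997] yaw -7.37 q [ 0.23  0.31 -0.37  1.73  0.14  1.14 -1.88] 0.2257740557944936
b foot z 0.0204 [array([ 561.9, -104. ]), array([70. , 89.4]), np.float64(83.8)]
b table z 0.001
-0.110 5 x 0.5628 rng [0.5609 0.5646] z med 0.1237 p95 0.1246 max 0.1247
-0.100 95 x 0.5645 rng [0.5603 0.5661] z med 0.1242 p95 0.1261 max 0.1264
-0.090 67 x 0.5652 rng [0.5617 0.5678] z med 0.1246 p95 0.1263 max 0.1271
-0.080 78 x 0.5668 rng [0.5629 0.5698] z med 0.1246 p95 0.1257 max 0.1263
-0.070 89 x 0.5695 rng [0.5643 0.5807] z med 0.1254 p95 0.1422 max 0.1705
-0.060 309 x 0.5694 rng [0.557  0.5801] z med 0.1411 p95 0.1829 max 0.1849
-0.050 183 x 0.571 rng [0.5667 0.5852] z med 0.1826 p95 0.1909 max 0.1929
-0.040 474 x 0.5732 rng [0.5601 0.5863] z med 0.1828 p95 0.191 max 0.1922
-0.030 480 x 0.5748 rng [0.5613 0.5876] z med 0.1827 p95 0.191 max 0.1925
-0.020 310 x 0.5734 rng [0.5612 0.5882] z med 0.1823 p95 0.1911 max 0.2189
-0.010 289 x 0.5761 rng [0.5661 0.5883] z med 0.1391 p95 0.1835 max 0.1844
0.000 153 x 0.5776 rng [0.5649 0.5873] z med 0.138 p95 0.173 max 0.1768
0.010 80 x 0.5783 rng [0.5741 0.5811] z med 0.1246 p95 0.1259 max 0.1267
0.020 99 x 0.5797 rng [0.5755 0.582 ] z med 0.1256 p95 0.1405 max 0.1411
0.030 29 x 0.5812 rng [0.5765 0.5825] z med 0.1395 p95 0.1418 max 0.1424
a foot z 0.02 [array([587.6, 255.2]), array([71. , 91.2]), np.float64(86.6)]
a table z 0.0008
0.120 58 x 0.5821 rng [0.579  0.5844] z med 0.1279 p95 0.1342 max 0.136
0.130 46 x 0.5842 rng [0.5795 0.5853] z med 0.1282 p95 0.1353 max 0.1359
```

View pics/w15z.png

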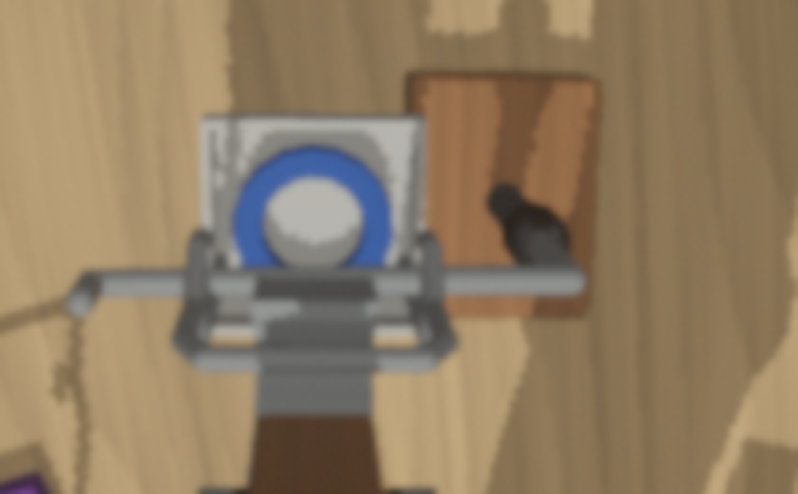

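>>> apply_moves --increments '[10,0.3,0,4,0,10,0,0,4,0]'

```text
t: 14.98
eef_pos: [0.5752, -0.0313, 0.2609]
tool_rot: [0.011, 0.998, -0.064, -0.005]
contact_force: [0.5, 0.9, -3.7]
gripper_width: 0.223
```

```bash
python3 settle.py; python3 st.py .5743 -.0310 .2573 -7.4
```

```text
t 15.07 pos [ 0.5749 -0.0313  0.2605] yaw -7.37 tz [-0.0115 -0.0211 -0.9997] F [-0.1   0.26 -3.48] w 0.221 q [ 0.23  0.32 -0.37  1.74  0.15  1.12 -1.89]
shift mm [-0.6 -0.3  3.2] roll 0.03
```

>>> apply_moves --increments '[10,-0.2,0,1.5,0,10,0,0,1.5,0]'

```text
t: 15.32
eef_pos: [0.5748, -0.0313, 0.2576]
tool_rot: [0.011, 0.998, -0.064, -0.005]
contact_force: [-0.1, 0.3, -2.7]
gripper_width: 0.227
```

```bash
python3 settle.py; python3 st.py .5743 -.0310 .2573 -7.4
```

```text
t 15.43 pos [ 0.5748 -0.0313  0.2575] yaw -7.37 tz [-0.0112 -0.0211 -0.9997] F [ 0.18  0.34 -3.51] w 0.225 q [ 0.23  0.32 -0.37  1.74  0.15  1.12 -1.89]
shift mm [-0.5 -0.3  0.2] roll 0.03
```

>>> apply_moves --increments '[10,-0.2,0,1.5,0,10,0,0,1.5,0]'

```text
t: 15.68
eef_pos: [0.575, -0.0314, 0.255]
tool_rot: [0.011, 0.998, -0.064, -0.004]
contact_force: [-0.5, 0.3, -0.7]
gripper_width: 0.228
```

```bash
python3 settle.py; python3 st.py .5743 -.0310 .2573 -7.4;python3 look.py w16;python3 rails.py w16 | grep -A20 "b foot"; python3 hk.py w16; python3 -c "
import cv2
im=cv2.imread('pics/w16.png');cv2.imwrite('pics/w16z.png',cv2.resize(im[130:260,170:380],None,fx=3.8,fy=3.8,interpolation=cv2.INTER_CUBIC))"
```

```text
t 15.78 pos [ 0.5748 -0.0314  0.2549] yaw -7.38 tz [-0.0103 -0.0211 -0.9997] F [-0.2   0.11 -0.16] w 0.226 q [ 0.23  0.32 -0.37  1.74  0.15  1.11 -1.89]
shift mm [-0.6 -0.3 -2.4] roll 0.02
15.775 [ 0.5748 -0.0314  0.2549] [ 0.9917 -0.1284 -0.0075] [-0.0103 -0.0211 -0.9997] yaw -7.38 q [ 0.23  0.32 -0.37  1.74  0.15  1.11 -1.89] 0.22573617474385357
b foot z 0.0211 [array([ 562.1, -104.2]), array([70.7, 89.1]), np.float64(83.8)]
b table z 0.001
-0.110 8 x 0.5641 rng [0.5619 0.5652] z med 0.1224 p95 0.1248 max 0.1253
-0.100 102 x 0.5644 rng [0.5605 0.5661] z med 0.1239 p95 0.126 max 0.1265
-0.090 78 x 0.5654 rng [0.5615 0.5683] z med 0.1245 p95 0.126 max 0.1264
-0.080 81 x 0.5666 rng [0.5627 0.5695] z med 0.1245 p95 0.1259 max 0.1262
-0.070 97 x 0.569 rng [0.5644 0.5814] z med 0.1246 p95 0.1292 max 0.1572
-0.060 309 x 0.5707 rng [0.5583 0.5814] z med 0.1297 p95 0.1715 max 0.1725
-0.050 184 x 0.5717 rng [0.5676 0.5861] z med 0.1707 p95 0.1779 max 0.1787
-0.040 449 x 0.5741 rng [0.5607 0.5873] z med 0.1704 p95 0.1784 max 0.1794
-0.030 457 x 0.5754 rng [0.5622 0.5887] z med 0.1701 p95 0.17
[... 389 characters left out ...]
 35 x 0.5813 rng [0.5775 0.5829] z med 0.1397 p95 0.1412 max 0.1415
a foot z 0.02 [array([588.1, 255.9]), array([71. , 90.3]), np.float64(87.5)]
a table z 0.0008
0.120 72 x 0.5823 rng [0.5787 0.5851] z med 0.1255 p95 0.1339 max 0.1354
0.130 47 x 0.5844 rng [0.5795 0.5858] z med 0.13 p95 0.135 max 0.1362
w16
z 30 8 x [7.4 7.7 7.7] y [-8.3  8. ]
z 74 12 x [-0.6 12.3 14. ] y [-12.4   8.7]
z 78 186 x [10.2 12.1 14. ] y [-12.1  12.7]
z 82 426 x [-12.9  -1.8  13.8] y [-24.1  24.3]
z 86 643 x [-11.8  -0.4  13.8] y [-24.9  24.1]
z 90 155 x [-7.1  0.7 13.9] y [-28.9  28.8]
z 94 67 x [-2.5 13.5 14.1] y [-31.8  31.6]
z 98 37 x [-0.9  0.8 13.9] y [-32.3  32.2]
z 102 19 x [-1.8  0.4  1.3] y [-31.5  30.4]
```

View pics/w16z.png

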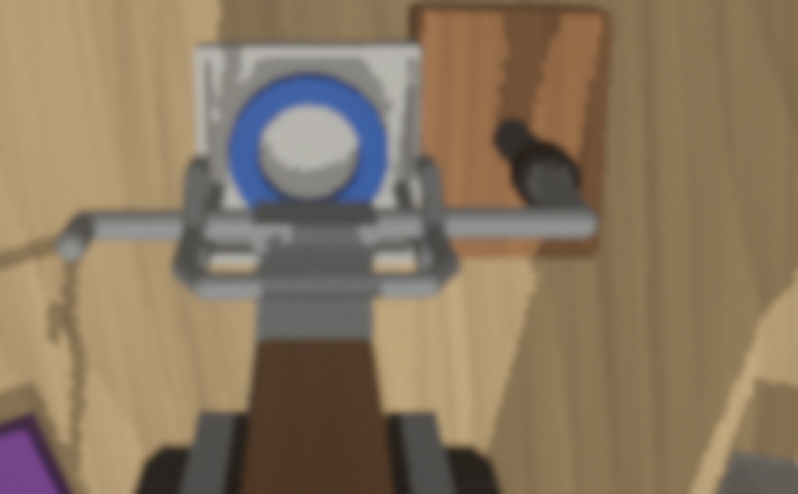

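>>> apply_moves --increments '[10,-0.3,0,6,0,10,-0.3,0,6,0,10,0,0,5,0]'

```text
t: 16.2
eef_pos: [0.5743, -0.0316, 0.2373]
tool_rot: [0.011, 0.998, -0.064, -0.004]
contact_force: [-0.1, -1.0, 0.1]
gripper_width: 0.229
```

```bash
python3 settle.py; python3 st.py .5743 -.0310 .2365 -7.4;python3 look.py w17;python3 rails.py w17 | grep -A15 "b foot"; python3 hk.py w17
```

```text
t 16.3 pos [ 0.5739 -0.0317  0.2369] yaw -7.37 tz [-0.0105 -0.0211 -0.9997] F [ 0.42 -0.1  -1.34] w 0.227 q [ 0.23  0.34 -0.37  1.77  0.16  1.08 -1.9 ]
shift mm [ 0.3 -0.7  0.4] roll 0.03
16.3 [ 0.5739 -0.0317  0.2369] [ 0.9917 -0.1283 -0.0077] [-0.0105 -0.0211 -0.9997] yaw -7.37 q [ 0.23  0.34 -0.37  1.77  0.16  1.08 -1.9 ] 0.22652962534862167
b foot z 0.021 [array([ 562.6, -103.6]), array([70.2, 88.2]), np.float64(83.2)]
b table z 0.001
-0.110 11 x 0.5641 rng [0.5606 0.566 ] z med 0.124 p95 0.1248 max 0.1249
-0.100 129 x 0.5649 rng [0.5604 0.5671] z med 0.1239 p95 0.126 max 0.1266
-0.090 94 x 0.5657 rng [0.5614 0.5685] z med 0.1245 p95 0.126 max 0.1273
-0.080 95 x 0.5671 rng [0.5629 0.5696] z med 0.1246 p95 0.1258 max 0.1263
-0.070 113 x 0.569 rng [0.5643 0.581 ] z med 0.1246 p95 0.1465 max 0.1598
-0.060 358 x 0.5707 rng [0.5576 0.5814] z med 0.1299 p95 0.1714 max 0.1734
-0.050 230 x 0.5716 rng [0.5673 0.5852] z med 0.1597 p95 0.1726 max 0.1734
-0.040 574 x 0.5772 rng [0.5602 0.5862] z med 0.1574 p95 0.2169 max 0.2199
-0.030 609 x 0.5805 rng [0.5618 0.5876] z med 0.1589 p95 0.2172 
[... 203 characters left out ...]
0.1263 p95 0.1617 max 0.1659
0.010 98 x 0.5782 rng [0.5742 0.5811] z med 0.1246 p95 0.126 max 0.1271
0.020 143 x 0.5802 rng [0.5758 0.5826] z med 0.1258 p95 0.1404 max 0.1412
w17
z 30 6 x [7.5 7.6 7.7] y [-3.3  8.5]
z 62 31 x [-8.4 -1.   0.8] y [-24.5   1.9]
z 66 493 x [-3.5 -0.4  1.7] y [-25.3  25.2]
z 70 65 x [-2.2  1.2  1.9] y [-28.4  29. ]
z 74 49 x [-1.7  1.2 13.3] y [-31.2  30.2]
z 78 222 x [-0.2 11.9 14. ] y [-31.5  31.4]
z 82 149 x [-13.4  -0.5  14. ] y [-30.1  30.3]
z 86 274 x [-12.2   4.2  13.9] y [-28.9  27.7]
z 90 323 x [-5.4 -1.7 13.7] y [-28.5  28.2]
z 94 55 x [-0.6 13.6 14.1] y [-31.7  30.8]
z 98 36 x [-0.7  1.7 13.9] y [-31.7  30.7]
z 102 23 x [-0.2  1.2  2.1] y [-32.2  30.5]
```

View pics/w17.png

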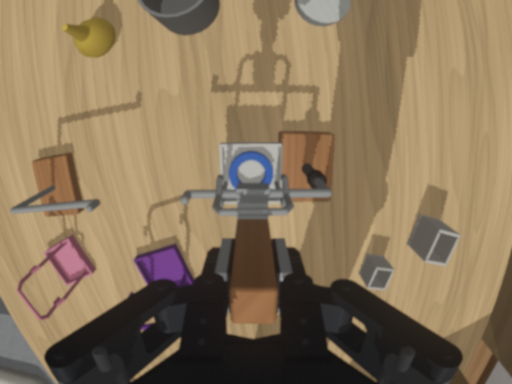

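>>> apply_moves --increments '[10,-10,0,0,0,10,-14,0,0,0]'

```text
t: 16.6
eef_pos: [0.5497, -0.0283, 0.2376]
tool_rot: [0.011, 0.998, -0.064, -0.004]
contact_force: [0.4, 0.3, -0.6]
gripper_width: 0.225
```

```bash
python3 settle.py; python3 st.py .51 -.0310 .2365 -7.4
```

```text
t 16.7 pos [ 0.5487 -0.0282  0.2377] yaw -7.36 tz [-0.0103 -0.0213 -0.9997] F [-0.68 -0.37 -0.51] w 0.226 q [ 0.24  0.3  -0.38  1.82  0.15  1.06 -1.9 ]
shift mm [-38.1   7.7   1.7] roll 0.04
```

>>> apply_moves --increments '[10,-15,0,0,0,10,-20,0,0,0,10,-20,0,0,0]'

```text
t: 17.08
eef_pos: [0.4918, -0.0208, 0.2385]
tool_rot: [0.011, 0.998, -0.064, -0.004]
contact_force: [-0.5, 0.3, -0.8]
gripper_width: 0.221
```

```bash
python3 settle.py; python3 st.py .434 -.2975 .2365 -21.3; python3 look.py w18;python3 rails.py w18 | grep -A15 "b foot"; python3 -c "
from h import *
im,d=read_camera('scene');cv2.imwrite('pics/s18.png',cv2.resize(im[110:260,110:340],None,fx=3.4,fy=3.4,interpolation=cv2.INTER_CUBIC))"
```

```text
t 17.18 pos [ 0.4907 -0.0208  0.2384] yaw -7.34 tz [-0.0105 -0.0219 -0.9997] F [ 0.01 -0.23 -1.21] w 0.226 q [ 0.25  0.2  -0.4   1.95  0.11  1.03 -1.9 ]
shift mm [-20.9 281.6   8.6] roll 13.96
17.175 [ 0.4907 -0.0208  0.2384] [ 0.9918 -0.1277 -0.0076] [-0.0105 -0.0219 -0.9997] yaw -7.34 q [ 0.25  0.2  -0.4   1.95  0.11  1.03 -1.9 ] 0.22634461019320848
b foot z 0.0211 [array([ 562.1, -104.1]), array([69.7, 90.5]), np.float64(82.4)]
b table z 0.001
-0.110 6 x 0.5613 rng [0.5593 0.5633] z med 0.1244 p95 0.1249 max 0.1249
-0.100 92 x 0.5628 rng [0.5593 0.5663] z med 0.1249 p95 0.1261 max 0.1267
-0.090 101 x 0.5639 rng [0.5603 0.5674] z med 0.1249 p95 0.1262 max 0.1273
-0.080 98 x 0.5654 rng [0.5619 0.5691] z med 0.125 p95 0.1264 max 0.1274
-0.070 76 x 0.5674 rng [0.5628 0.5795] z med 0.1247 p95 0.1371 max 0.1591
-0.060 263 x 0.5668 rng [0.5542 0.5794] z med 0.1285 p95 0.1719 max 0.1735
-0.050 133 x 0.5691 rng [0.566  0.5722] z med 0.1715 p95 0.173 max 0.1733
-0.040 132 x 0.5705 rng [0.5673 0.5733] z med 0.1716 p95 0.1731 max 0.1737
-0.030 135 x 0.5718 rng [0.5686 0.5748] z med 0.1715 p95 0.1728 max 0.1738
-0.020 132 x 0.573 rng [0.5699 0.5759] z med 0.1714 p95 0.1728 max 0.1734
-0.010 185 x 0.5749 rng [0.5687 0.5869] z med 0.1696 p95 0.1725 max 0.1735
0.000 181 x 0.5727 rng [0.5615 0.5855] z med 0.1261 p95 0.1639 max 0.1681
0.010 101 x 0.577 rng [0.5735 0.5804] z med 0.1248 p95 0.1261 max 0.1271
0.020 138 x 0.5781 rng [0.5745 0.5818] z med 0.1256 p95 0.1406 max 0.1424
```

View pics/w18.png

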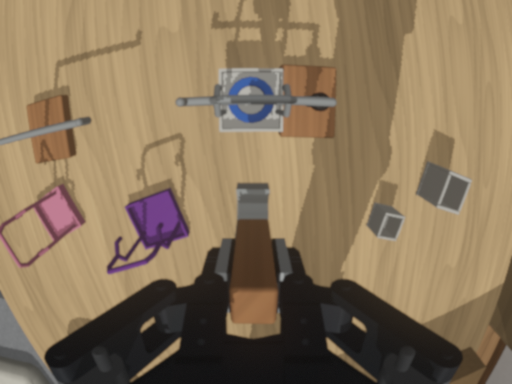

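View pics/s18.png

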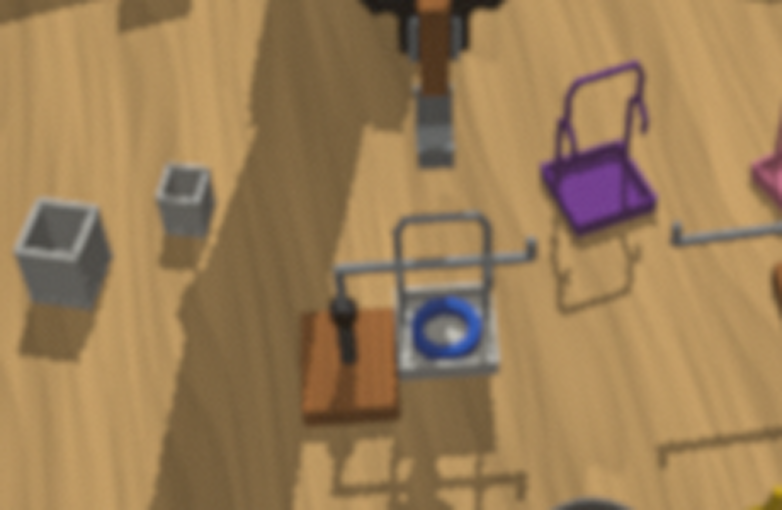

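>>> apply_moves --increments '[10,0,25,0,7,10,0,35,0,7,10,6,42,0,0,10,6,44,0,0,10,6,44,0,0,10,6,42,0,0,10,4,25,0,0,10,2,12,0,0]'

```text
t: 18.27
eef_pos: [0.4363, -0.2938, 0.2458]
tool_rot: [0.011, 0.982, -0.188, 0.001]
contact_force: [0.2, -0.4, -1.1]
gripper_width: 0.226
```

```bash
python3 settle.py; python3 st.py .4341 -.2953 .180 -21.3; python3 look.py w19
```

```text
t 18.38 pos [ 0.4363 -0.2933  0.2458] yaw -21.66 tz [-0.0014 -0.0218 -0.9998] F [ 0.04  0.08 -1.09] w 0.228 q [ 0.6   0.22 -0.17  1.89  0.07  1.03 -1.54]
shift mm [-1.7  1.3 65.8] roll -0.36
18.375 [ 0.4363 -0.2933  0.2458] [ 0.9294 -0.3691  0.0067] [-0.0014 -0.0218 -0.9998] yaw -21.66 q [ 0.6   0.22 -0.17  1.89  0.07  1.03 -1.54] 0.22750032433388556
```

View pics/w19.png

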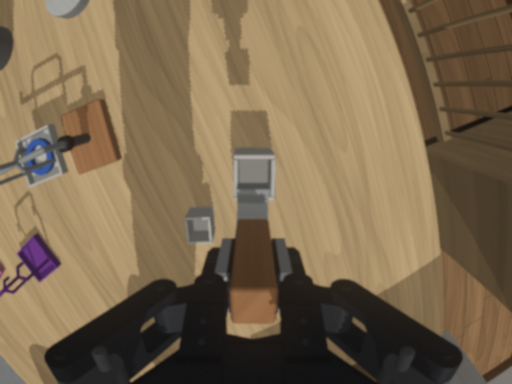

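```bash
cat > hold.py <<'E'
from h import *
import sys
n=sys.argv[1]
d=np.load(f"pics/{n}.npy");o=np.load(f"pics/{n}_o.npy",allow_pickle=True).item();T=toolT(o)
ys,xs=np.mgrid[100:260,180:330];xs=xs.ravel();ys=ys.ravel();k=d[ys,xs]>0;P=wback(o,np.c_[xs,ys][k],d[ys,xs][k])
k=(abs(P[:,2]-.060)<.005)&(np.hypot(P[:,0]-.431,P[:,1]+.297)<.045)
r=cv2.minAreaRect((P[k][:,:2]*1000).astype(np.float32));print("rim",k.sum(),[np.round(v,1) for v in r])
f=T[:3,3]-.0021*T[:3,0]+.0975*T[:3,2]; print("foot now",f.round(4))
c=np.array([r[0][0]/1000,r[0][1]/1000]);
# desired TCP so that foot, after pure descent, is over centre
print("world shift",(c-f[:2]).round(4),"holder yaw",r[2]-90)
E
python3 hold.py w19
```

```text
rim 540 [array([ 431.1, -297.3]), array([47.8, 53. ]), np.float64(68.6)]
foot now [ 0.4342 -0.2946  0.1483]
world shift [-0.0031 -0.0026] holder yaw -21.42058563232422
```

>>> apply_moves --increments '[10,-1,2,20,-0.2,10,-1,1.5,25,0,10,0,0,20,0]'

```text
t: 18.8
eef_pos: [0.4376, -0.2911, 0.181]
tool_rot: [0.01, 0.983, -0.182, 0.004]
contact_force: [0.2, -0.1, -0.2]
gripper_width: 0.225
```

```bash
python3 settle.py; python3 st.py; python3 look.py w20; python3 hold.py w20
```

```text
t 18.9 pos [ 0.4364 -0.2904  0.1798] yaw -20.9 tz [ 5.000e-04 -1.920e-02 -9.998e-01] F [-0.15  0.79 -0.67] w 0.228 q [ 0.6   0.29 -0.17  1.97  0.08  0.88 -1.55]
18.9 [ 0.4364 -0.2904  0.1798] [ 0.9342 -0.3568  0.0073] [ 5.000e-04 -1.920e-02 -9.998e-01] yaw -20.9 q [ 0.6   0.29 -0.17  1.97  0.08  0.88 -1.55] 0.2277900723901702
rim 849 [array([ 431.6, -297. ]), array([46.9, 54. ]), np.float64(67.6)]
foot now [ 0.4345 -0.2916  0.0823]
world shift [-0.0029 -0.0054] holder yaw -22.36450958251953
```

View pics/w20.png

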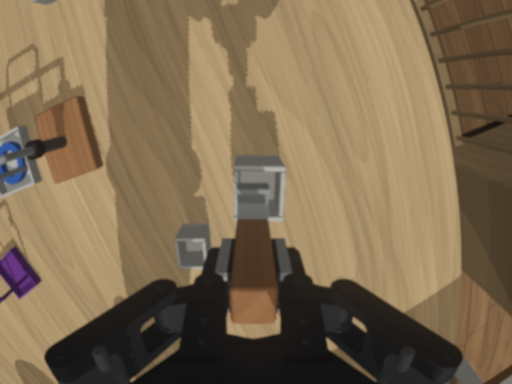

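>>> apply_moves --increments '[10,-1.3,6,6,0.5]'

```text
t: 19.08
eef_pos: [0.4351, -0.296, 0.1764]
tool_rot: [0.01, 0.983, -0.185, 0.004]
contact_force: [0.5, -0.5, 0.1]
gripper_width: 0.225
```

```bash
python3 settle.py; python3 st.py; python3 look.py w21; python3 hold.py w21;  python3 -c "
import cv2
im=cv2.imread('pics/w21.png');cv2.imwrite('pics/w21z.png',cv2.resize(im[140:260,180:340],None,fx=5,fy=5,interpolation=cv2.INTER_CUBIC))"
```

```text
t 19.18 pos [ 0.4334 -0.2968  0.1753] yaw -21.46 tz [ 0.002  -0.0206 -0.9998] F [-1.16 -0.58 -0.04] w 0.226 q [ 0.61  0.3  -0.16  1.97  0.09  0.87 -1.55]
19.175 [ 0.4334 -0.2968  0.1753] [ 0.9306 -0.3659  0.0094] [ 0.002  -0.0206 -0.9998] yaw -21.46 q [ 0.61  0.3  -0.16  1.97  0.09  0.87 -1.55] 0.22620115169222665
rim 920 [array([ 431.9, -296.9]), array([47.7, 53.6]), np.float64(68.7)]
foot now [ 0.4316 -0.298   0.0778]
world shift [0.0003 0.0011] holder yaw -21.316925048828125
```

View pics/w21z.png

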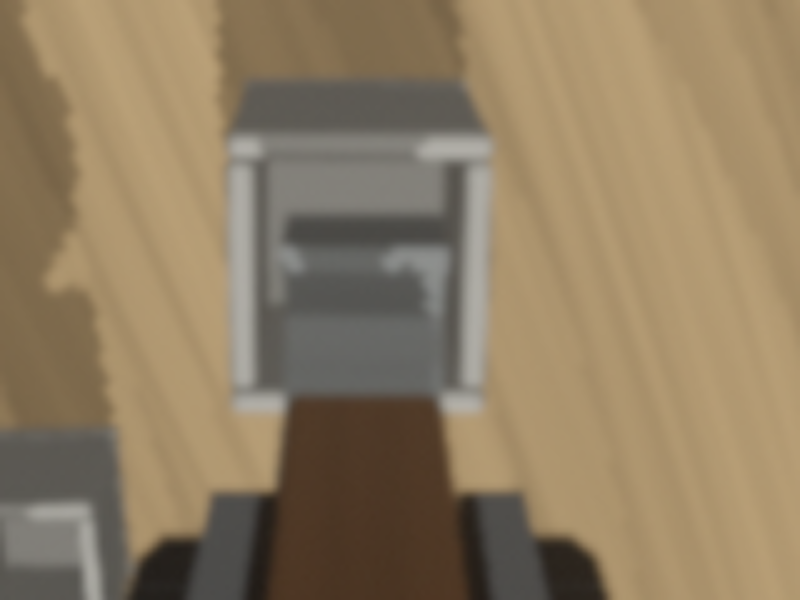

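>>> apply_moves --increments '[10,0,-1.3,14,0,10,0,-0.4,14,0]'

```text
t: 19.48
eef_pos: [0.4353, -0.2963, 0.1475]
tool_rot: [0.01, 0.982, -0.186, 0.005]
contact_force: [-1.0, 0.3, -0.4]
gripper_width: 0.222
```

```bash
python3 settle.py; python3 st.py .4329 -.2956 .1035 -21.4
```

```text
t 19.57 pos [ 0.4342 -0.2957  0.1464] yaw -21.47 tz [ 0.0023 -0.0205 -0.9998] F [ 0.63 -0.53 -1.61] w 0.223 q [ 0.6   0.34 -0.16  1.99  0.1   0.81 -1.56]
shift mm [-1.6 -0.4 42.8] roll -0.07
```

>>> apply_moves --increments '[10,-1.2,-0.3,14,0,10,-0.3,0,13,0]'

```text
t: 19.82
eef_pos: [0.4334, -0.2956, 0.1183]
tool_rot: [0.01, 0.982, -0.186, 0.004]
contact_force: [0.2, -0.3, -1.3]
gripper_width: 0.223
```

```bash
python3 settle.py; python3 st.py .4329 -.2956 .1035 -21.4
```

```text
t 19.93 pos [ 0.4327 -0.2952  0.1176] yaw -21.48 tz [ 0.0013 -0.0199 -0.9998] F [ 0.54 -0.05 -1.28] w 0.222 q [ 0.6   0.38 -0.16  2.02  0.11  0.74 -1.57]
shift mm [ 0.2  0.  14.1] roll -0.08
```

>>> apply_moves --increments '[10,0,-0.2,7,0,10,0,0,5,0]'

```text
t: 20.18
eef_pos: [0.4333, -0.2955, 0.1052]
tool_rot: [0.01, 0.982, -0.186, 0.003]
contact_force: [-0.6, -0.2, -1.0]
gripper_width: 0.226
```

```bash
python3 settle.py; python3 st.py .4329 -.2956 .1025 -21.4
```

```text
t 20.27 pos [ 0.4331 -0.2955  0.1052] yaw -21.48 tz [ 0.0018 -0.0201 -0.9998] F [ 0.31 -0.54 -0.31] w 0.222 q [ 0.59  0.39 -0.15  2.03  0.12  0.72 -1.58]
shift mm [-0.2  0.1  2.7] roll -0.08
```

>>> apply_moves --increments '[10,0,0,1.5,0,10,0,0,1.2,0]'

```text
t: 20.52
eef_pos: [0.4335, -0.2957, 0.1028]
tool_rot: [0.01, 0.982, -0.186, 0.003]
contact_force: [-0.7, 0.3, 7.5]
gripper_width: 0.226
```

```bash
python3 settle.py; python3 st.py .4329 -.2956 .1025 -21.4; python3 look.py w22; python3 hk.py w22;python3 -c "
import cv2
im=cv2.imread('pics/w22.png');cv2.imwrite('pics/w22z.png',cv2.resize(im[140:260,180:340],None,fx=5,fy=5,interpolation=cv2.INTER_CUBIC))"; python3 st.py
```

```text
t 20.62 pos [ 0.4335 -0.2957  0.1029] yaw -21.48 tz [ 0.0026 -0.0206 -0.9998] F [-0.08  0.86  0.5 ] w 0.228 q [ 0.59  0.4  -0.15  2.03  0.12  0.71 -1.58]
shift mm [-0.6  0.1  0.4] roll -0.08
20.625 [ 0.4335 -0.2957  0.1029] [ 0.9305 -0.3661  0.01  ] [ 0.0026 -0.0206 -0.9998] yaw -21.48 q [ 0.59  0.4  -0.15  2.03  0.12  0.71 -1.58] 0.22803582519476112
w22
z 30 12 x [7.4 7.8 7.9] y [-8.6  8.5]
z 42 1138 x [-9.9 16.3 24.3] y [-22.5  24.2]
z 46 212 x [-7.4 24.4 24.9] y [-21.6  24.5]
z 50 161 x [-9.1 24.5 24.9] y [-20.1  22.5]
z 54 135 x [-14.2  24.5  24.9] y [-21.5  21.9]
z 58 152 x [-7.8 24.4 24.9] y [-20.4  22.7]
z 62 130 x [-14.6  24.5  24.8] y [-21.6  22.1]
z 66 115 x [-18.8  24.4  24.8] y [-20.8  21.9]
z 70 144 x [-24.8  24.3  24.7] y [-20.8  21.8]
z 74 135 x [-24.8  24.3  24.7] y [-20.5  22.1]
z 78 120 x [-25.1  24.2  24.7] y [-20.2  21.4]
z 82 184 x [-24.9 -10.3  24.7] y [-19.5  20.8]
z 86 512 x [-19.5  -7.2  24.5] y [-18.5  19.6]
z 90 396 x [-15.6  -2.5  24.5] y [-18.3  19.5]
z 94 112 x [-25.   -8.4  24.4] y [-20.6  21.3]
z 98 438 x [-24.4  -6.6  24.4] y [-35.5  19.1]
z 102 3244 x [-30.7  24.8  38.4] y [-39.3  39.4]
t 20.68 pos [ 0.4335 -0.2957  0.1029] yaw -21.48 tz [ 0.0026 -0.0206 -0.9998] F [-0.83 -1.04  0.45] w 0.228 q [ 0.59  0.4  -0.15  2.03  0.12  0.71 -1.58]
```

View pics/w22z.png

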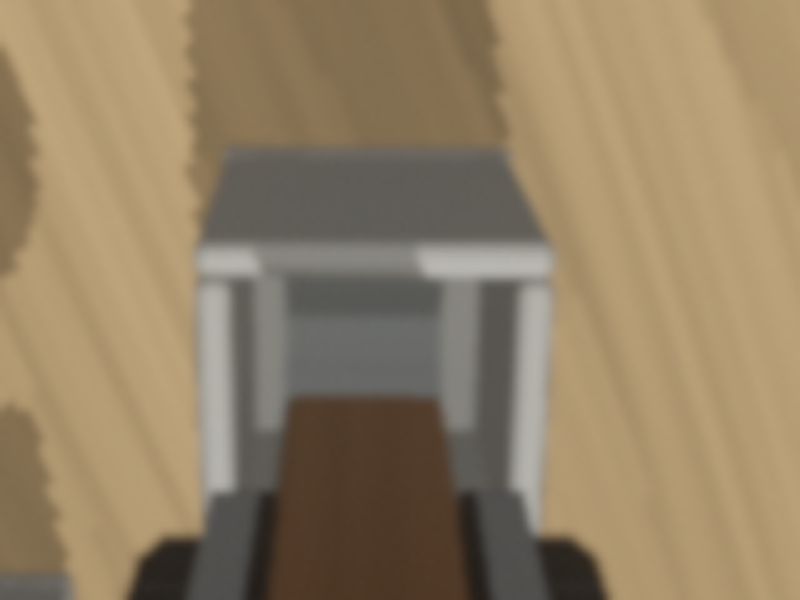

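>>> apply_moves --increments '[28,0,0,0,0,40,0,0,0,0,60,0,0,0,0,85,0,0,0,0,85,0,0,0,0,85,0,0,0,0]'

```text
t: 21.42
eef_pos: [0.4338, -0.2959, 0.1032]
tool_rot: [0.01, 0.982, -0.186, 0.004]
contact_force: [-0.9, 1.0, 0.1]
gripper_width: 0.997
```

```bash
python3 st.py; python3 look.py w23
```

```text
t 21.43 pos [ 0.4338 -0.2959  0.1032] yaw -21.48 tz [ 0.0035 -0.0211 -0.9998] F [-0.94  1.02  0.07] w 0.997 q [ 0.59  0.4  -0.15  2.03  0.12  0.71 -1.58]
21.425 [ 0.4338 -0.2959  0.1032] [ 0.9305 -0.3661  0.011 ] [ 0.0035 -0.0211 -0.9998] yaw -21.48 q [ 0.59  0.4  -0.15  2.03  0.12  0.71 -1.58] 0.9969856823324496
```

View pics/w23.png

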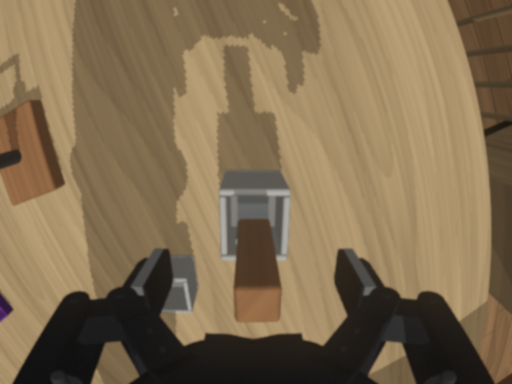

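>>> apply_moves --increments '[85,0,0,-25,0,85,0.5,0,-35,0,85,0.5,0,-40,0,85,0,0,-40,0]'

```text
t: 21.98
eef_pos: [0.4321, -0.2921, 0.2436]
tool_rot: [0.009, 0.982, -0.186, -0.0]
contact_force: [0.7, -1.2, -0.2]
gripper_width: 0.995
```

```bash
python3 settle.py; python3 st.py; python3 look.py w24
python3 - <<'E'
from h import *
d=np.load("pics/w24.npy");o=np.load("pics/w24_o.npy",allow_pickle=True).item()
ys,xs=np.mgrid[60:330,130:350];xs=xs.ravel();ys=ys.ravel();k=d[ys,xs]>0;P=wback(o,np.c_[xs,ys][k],d[ys,xs][k])
k=(P[:,2]>.135)&(P[:,2]<.155);print("handle top",k.sum(),P[k][:,2].mean(),cv2.minAreaRect((P[k][:,:2]*1000).astype(np.float32)))
k=(abs(P[:,2]-.06)<.006)&(np.hypot(P[:,0]-.431,P[:,1]+.297)<.045);print("rim",cv2.minAreaRect((P[k][:,:2]*1000).astype(np.float32)))
im,_=read_camera("scene");cv2.imwrite("pics/s24.png",cv2.resize(im,None,fx=1.5,fy=1.5,interpolation=cv2.INTER_CUBIC))
cv2.imwrite("pics/s24z.png",cv2.resize(im[120:260,90:340],None,fx=3.2,fy=3.2,interpolation=cv2.INTER_CUBIC))
E
```

```text
t 22.07 pos [ 0.4348 -0.2934  0.247 ] yaw -21.47 tz [ 0.0039 -0.0211 -0.9998] F [ 0.75 -0.31 -1.  ] w 0.994 q [ 0.61  0.21 -0.17  1.9   0.06  1.02 -1.53]
22.075 [ 0.4348 -0.2934  0.247 ] [ 0.9306 -0.3659  0.0114] [ 0.0039 -0.0211 -0.9998] yaw -21.47 q [ 0.61  0.21 -0.17  1.9   0.06  1.02 -1.53] 0.9939345792555511
handle top 565 0.1466916655546784 ((432.276611328125, -297.3492736816406), (19.299591064453125, 19.306774139404297), 68.9294662475586)
rim ((431.4300231933594, -297.2337951660156), (47.24034881591797, 52.84550857543945), 69.05989074707031)
```

View pics/w24.png

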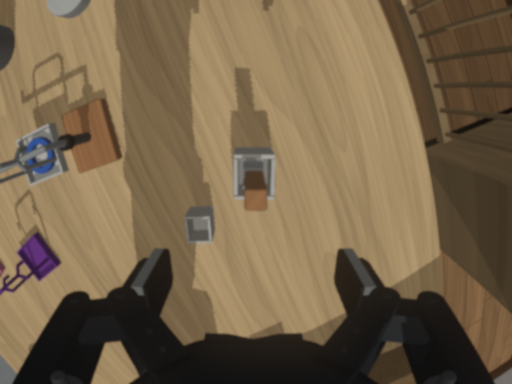

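View pics/s24z.png

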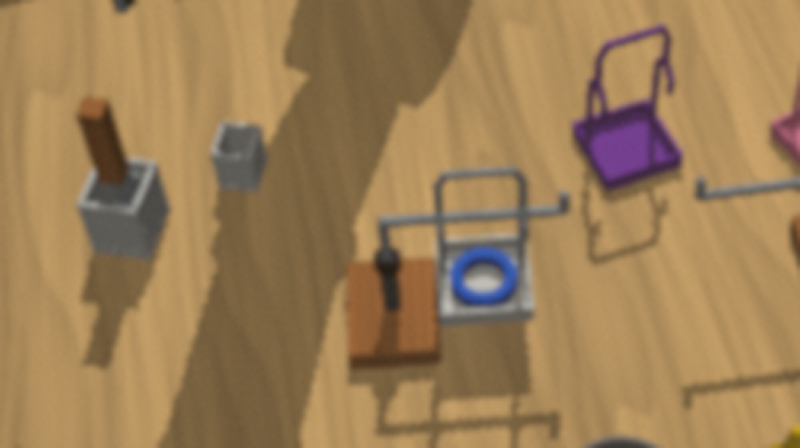

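View pics/s24.png

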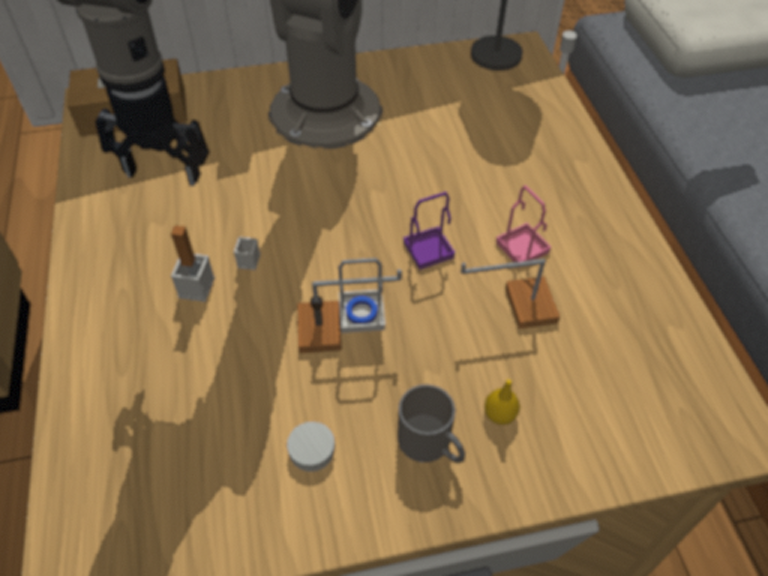

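```bash
python3 -c "
from station import *
print(hand_in())"
```

```text
the job is handed in; nothing more can be done
None
```

I lifted the carrier with its ring off stand A using the hook and hung it on stand B's rail. I then stood the hook back in the larger holder, let go, and handed in at about 22 s of the 58 s allowed.

**Carrier:** With the hook withdrawn, the bar's axis read about 0.170 m high and level. That is 48 mm above B's rail axis, as it should be when seated. The ring is in the tray. The lifted weight read about 2 N at the wrist and fell away as the carrier settled on B. No unexpected force showed in the readings or in the pictures.

**Hook:** Its handle top read 0.1467 m high (0.147 m expected). It stands about 1 mm off the holder's centre, upright and free of the gripper. The wrist read about 7.5 N at most as the foot met the holder floor.

**Bystanders:** The mug, tin, aspirator and the pink and purple look-alikes appear unmoved in the last scene picture; I judged this by eye and did not measure it.

Two things disagreed with what was given:
- **Stand height:** Both stands measure about 10 mm lower than stated against the work surface: foot tops at 20 mm, A's rail axis at 0.115 m and B's at about 0.1215 m. I worked from the measured heights.
- **Tool tilt:** The tool drifted to about 1.2–1.5° off vertical, and the moves could not correct it. I allowed for it in the positions.

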